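Change-over of the battery charging station

TASK

The packs on the desk charger are full. First switch the charger off by turning its dial fully anticlockwise, then pull all the battery packs up out of their wells and put them in the blue tray, standing or lying. When all are in the tray, turn the dial clockwise until its pointer points exactly at the steel index clip, and then press the start button all the way down and let go; do not knock over the mug.

Things in the scene. Friction and masses are not known exactly. Their poses are not given: they have to be found in the camera images.
- charger: grey charging station fixed to the desk, 210 x 220 mm; origin on the desk under its centre. Four open black wells in a row at local x = 50, y = 69, 23, -23, -69 mm, each 24 (x) by 42 mm (y) inside, floor 16 mm and rim 62 mm above the desk. At its -x side a console, top 50 mm above the desk, with the dial (local x = -55, y = 35 mm) and start button
- dial (a joint): dial angle in rad: 0 = fully anticlockwise at its stop = off (the pointer then points along the charger's -x, at the one wide white tick); grows as the dial is turned clockwise seen from above, to 4.2. Stays where it is left; turns with about 0.04 N m
- dial_grip (a point): point on the dial's upright axis at the height to grip, 29 mm above the console. The dial is a black disc of 60 mm diameter, 8 mm high, that carries an upright bar grip 50 mm long, 14 mm thick, its top 38 mm above the console; a white line on the bar and on the disc runs to the pointing end
- dial_tip (a point): the pointer's tip: 32 mm from the dial's axis, 6 mm above the console, in line with the bar at its end with the white line; turns with the dial
- index_mark (a point): tip of the steel index clip (16 x 8 x 6 mm) fixed beside the dial at the edge of the scale, at a different angle each time, 1.6 to 3.3 rad clockwise of off: this is the point, 32 mm from the dial's axis, where the pointer's tip must come
- start (a joint): travel of the start button in m: 0 = up, 0.006 = fully down, which takes 4 N; springs back
- start_top (a point): centre of the top of the round start button, white, 28 mm across, on the console at local x = -55, y = -68 mm of the charger; it is pressed straight down
- tray: loose blue open tray, 210 mm (its x) by 150 mm (its y), 45 mm high, walls and floor 4 mm, 0.6 kg; origin at the centre of its underside, z up
- mug: white mug, 82 mm across, 95 mm high, at the side of the desk; a bystander; origin at the centre of its underside
- pack0: battery pack of two by three cells, black with brass ends, a block 17 mm (its x) by 34 mm (its y) by 100 mm (its z), about 0.1 kg; origin at its middle. It stands upright in one of the four wells with 54 mm of it above the rim, its axes parallel to the charger's. Two to four packs are there, in any of the wells
- pack1: battery pack of two by three cells, black with brass ends, a block 17 mm (its x) by 34 mm (its y) by 100 mm (its z), about 0.1 kg; origin at its middle. It stands upright in one of the four wells with 54 mm of it above the rim, its axes parallel to the charger's. Two to four packs are there, in any of the wells
- pack2: battery pack of two by three cells, black with brass ends, a block 17 mm (its x) by 34 mm (its y) by 100 mm (its z), about 0.1 kg; origin at its middle. It stands upright in one of the four wells with 54 mm of it above the rim, its axes parallel to the charger's. Two to four packs are there, in any of the wells
- pack3: battery pack of two by three cells, black with brass ends, a block 17 mm (its x) by 34 mm (its y) by 100 mm (its z), about 0.1 kg; origin at its middle. It stands upright in one of the four wells with 54 mm of it above the rim, its axes parallel to the charger's. Two to four packs are there, in any of the wells
Mind the look-alikes: they are no part of the job. What is shaped like the pack3 but purple or red is not meant.

How it is judged:
By the outcome, as a careful person would: the job done as asked, in the order asked, and still so for the second after the job is handed in, with the robot touching nothing.
Of pack0, pack1, pack2, pack3 only 2 to 4 are there at a start; the rules pass over those that are not, and their reading is None.
At some moment in a run one of tray may be knocked a few centimetres aside while the robot is not near it.
Once in a run the grip may slacken for a moment while it holds something.
It also fails if it takes over 210 s, if anything falls off the work surface, if the arm or the gripper's body presses on something with over 40 N, if the wrist force passes 120 N, or if a joint passes its speed limit or range.

ROBOT

A 6-joint arm with a two-finger parallel gripper is mounted at the origin on the work surface. World frame = base frame: x ahead of the robot, y to its left, z up, the work surface at z = 0. Lengths are in mm, angles in rad, forces in N, time in s.
With the tool pointing down it reaches from about 275 to 1000 mm from the base axis. Payload 8.4 kg.
Tool frame: the origin (TCP) lies between the finger pads; the fingertips stand 25 mm ahead of it and the grasp point (between the pads) lies 6 mm ahead of it; z points along the fingers, y is the line along which they close (so a half turn about z gives the same grasp; the last joint's range is limited). The gripper opens to 85 mm and grips with 20 to 120 N. Pads are 22 mm wide; open, the fingers measure 114 mm over their backs; the gripper's body (76 mm by 85 mm) begins 54 mm behind the grasp point. The pads swing forward as they close: fully open they stand 13 mm farther back than shut.
Start: joints at [-1.193, 0.353, 1.633, -0, 1.155, -0.002], TCP at [231.708, -580.465, 256.281] pointing down, gripper open.
Joint ranges: [-2.63, 2.63], [-0.92, 2.1], [0.06, 2.66], [-1.3, 4.44], [0, 2.69], [-3.02, 3.02]. Speed limits (rad/s): [2.22, 2.22, 2.79, 3.14, 3.14, 3.14].

INTERFACE

Orientations are given as [roll, pitch, yaw] about the fixed x, y, z axes, in that order (R = Rz(yaw) Ry(pitch) Rx(roll)).
In Python, from rig import r, eyes, workorder gives the robot as it stands. The module is installed in compiled form; this text tells all that it offers.
- The arm moves only by the tool step_arm, never from a script. Its argument "moves" is a list of rows, each an object of numbers: "tx", "ty", "tz": the shift along the tool's x, y, z scaled (see below); "ax", "ay", "az": the turn, a rotation vector about the tool's x, y, z scaled (see below). In form: [{"tx": .., "ty": .., "tz": .., "ax": .., "ay": .., "az": ..}, ...]. A call has 1 to 5 rows; each row shifts and turns the commanded pose from where the row before left it, along the tool's axes as they then stand; what a row does not reach is not made up. The controller multiplies each number of a shift by 25 mm and each number of a turn by 90 degrees. A row lasts 1/8 s, in which the tool goes at most 62.5 mm and 10.7 degrees, less where a joint would pass 70% of its speed; a pose out of reach is approached as far as the arm can. A call with a number of a shift or a turn outside -1 to 1 is refused whole. A call with a gripper value outside its range is refused whole. "gripper" is the opening, from 0 (shut) to 1 (fully open), set as the call begins (left out, the last holds). The fingers move at their own pace and stop on an object; "newtons" is the grip in N (left out, the last holds). Time passes only in rows, so rows that do not move let the fingers close. It gives the time, the measured TCP pose, the force, the opening and the grip force at its end, in the units of the state.
- r.sense(): the state, without advancing time (a new reading comes with each control period).
- eyes.grab_frame(name): name is "scene" or "side" or "wrist"; returns (picture, depth): 480x640x3 uint8, red, green, blue; 480x640 float32, mm along the optical axis (not along the pixel's ray), 0 where there is no reading.
- eyes.camera_info(name): a dict with "intrinsics" (3x3 intrinsics, pixels), "cam_to_world" (4x4, takes a point from camera to world coordinates). Camera axes: x right, y up, looking along -z (the intrinsics and any distortion apply to the point x, -y, -z); pixel columns grow to the right and rows downward; lengths in mm; the calibration is good to about 2 mm. A picture is of the moment at which its call begins: read the wrist's pose just before it. camera_info takes no time and is no camera call; for the wrist camera it gives the pose at the moment of the call.
- workorder.sign_off(): hands the job in; it is judged then, once.
The state is a dict: "clock": time; "qpos": joint angles; "qvel": joint speeds; "joint_efforts": joint torques, N m; "eef_pos": TCP position; "tcp_rot": TCP orientation; "contact_force": force on the tool from outside, world axes, zero at the start; "wrist_torque": the same for the moment, N m; "opening": opening from 0.0 (shut) to 1.0 (fully open); "grasp_force": force on a finger pad.
Only numpy, scipy, OpenCV 4.12 (cv2) and the standard library are available. Lean on these libraries where they do the work, as an engineer would, in place of code of your own. Each camera call takes 0.05 s, during which the arm holds its last target. There are 200 camera calls.

## Working session

There is one attempt and no reset: what is moved stays moved. The work goes in short steps, Python scripts to look and compute and a tool call to move; the robot and the scene stay as the last step left them, time stands still between calls to the robot, and variables do not carry over. Pictures are saved under pics/ and viewed, at most 14 in all, crops included, and the job is handed in when it is done.

Besides the shell and the picture viewer there is one more tool, called after ">>>" as name([rows], argument=value, ...), one row to a line, values as JSON. step_arm: Moves the arm, as the interface text tells. Its arguments: {"type":"object","properties":{"moves":{"type":"array","items":{"type":"object","properties":{"tx":{"type":"number"},"ty":{"type":"number"},"tz":{"type":"number"},"ax":{"type":"number"},"ay":{"type":"number"},"az":{"type":"number"}}}},"gripper":{"type":"number"},"newtons":{"type":"number"}},"required":["moves"]}

```bash
mkdir -p pics; cat > h.py <<'E'
import numpy as np, cv2
from rig import r, eyes, workorder
def grab(n):
    ci=eyes.camera_info(n); p,d=eyes.grab_frame(n)
    return p,d,np.array(ci["intrinsics"]),np.array(ci["cam_to_world"])
def save(p,f): cv2.imwrite("pics/"+f,p[:,:,::-1])
def cloud(d,K,T):
    v,u=np.mgrid[0:d.shape[0],0:d.shape[1]]
    P=np.stack([(u-K[0,2])/K[0,0]*d,-(v-K[1,2])/K[1,1]*d,-d],-1)
    W=P@T[:3,:3].T+T[:3,3]; W[d<=0]=np.nan
    return W
def ray(u,v,K,T,z):
    q=T[:3,:3]@np.array([(u-K[0,2])/K[0,0],-(v-K[1,2])/K[1,1],-1.]); o=T[:3,3]
    return o+q*(z-o[2])/q[2]
E
python3 - <<'E'
from h import *
for n in ("scene","side"):
    p,d,K,T=grab(n); save(p,n+"0.png"); np.savez(n+"0.npz",p=p,d=d,K=K,T=T); print(n,K,T)
print(r.sense())
E
```

```text
scene [[579.4882247    0.         325.80650205]
 [  0.         579.4882247  233.82915186]
 [  0.           0.           1.        ]] [[ 2.87642289e-02 -5.33000615e-01  8.45625782e-01  1.64648417e+03]
 [ 9.99296498e-01 -5.03365420e-03 -3.71641152e-02  4.50490730e+01]
 [ 2.40650840e-02  8.46099880e-01  5.32480859e-01  7.41633752e+02]
 [ 0.00000000e+00  0.00000000e+00  0.00000000e+00  1.00000000e+00]]
side [[592.99717091   0.         311.28649626]
 [  0.         592.99717091 234.01137673]
 [  0.           0.           1.        ]] [[-9.32391666e-01  2.41251644e-01 -2.69153162e-01  2.47382705e+02]
 [-3.61275606e-01 -6.45130213e-01  6.73265880e-01  9.41525718e+02]
 [-1.12123366e-02  7.24985967e-01  6.88672368e-01  9.59702885e+02]
 [ 0.00000000e+00  0.00000000e+00  0.00000000e+00  1.00000000e+00]]
{'clock': 0.1, 'qpos': array([-1.19338578e+00,  3.53576677e-01,  1.63404325e+00,  3.69488992e-05,
        1.15517613e+00, -2.39959405e-03]), 'qvel': array([-0.00053641, -0.00314379, -0.00315439,  0.00213695, -0.00162109,
       -0.00211359]), 'joint_efforts': array([-8.19756078e-04, -6.06355619e+01, -3.42819357e+01, -1.04521466e-04,
        3.97930155e-03, -1.71758910e-05]), 'eef_pos': array([ 231.58557222, -580.10283837,  255.64517277]), 'tcp_rot': array([-3.14038933e+00, -3.66729126e-05,  3.79795179e-01]), 'contact_force': array([ 0.39654364, -0.66072338,  0.21424478]), 'wrist_torque': array([ 0.00295582, -0.03210638, -0.00339767]), 'grasp_force': 0.0, 'opening': 0.9974775869461457}
```

View pics/scene0.png

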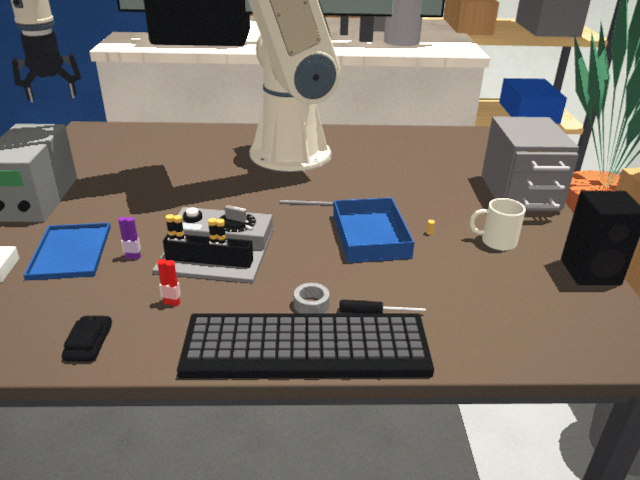

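View pics/side0.png

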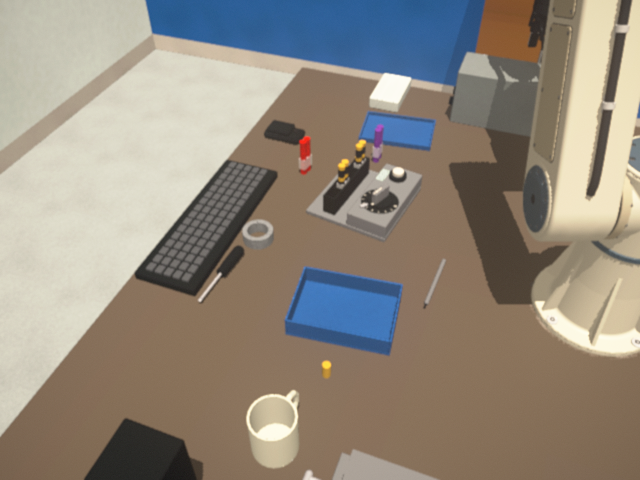

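Scene: the charger is at about (215,240), with packs at (175,225) and (217,230) and the dial at (238,217). The button is at (192,213), the deep blue tray at (373,230) and the mug at (503,224). Look-alikes: the purple block (130,240), the red block (170,283), the flat blue pad (68,250) and the yellow cell (430,228). I choose the two black/brass packs in the wells and the deep tray.

```bash
python3 - <<'E'
from h import *
allW=[];allC=[]
for n in ("scene","side"):
    z=np.load(n+"0.npz"); W=cloud(z['d'],z['K'],z['T']); p=z['p'].astype(int)
    v=dict(scene=(215,245),side=(370,195),)[n]; c=ray(*v,z['K'],z['T'],30); print(n,'approx',c.round())
    m=(np.abs(W[...,0]-c[0])<170)&(np.abs(W[...,1]-c[1])<170)&np.isfinite(W[...,2])
    w=W[m];q=p[m]; h,e=np.histogram(w[:,2],bins=np.arange(-6,130,4)); print(list(zip(e.astype(int),h)))
    hsv=cv2.cvtColor(z['p'],cv2.COLOR_RGB2HSV)
    # console top
    for nm,lo,hi,cc in (("console",45,55,(hsv[...,2]>70)&(hsv[...,1]<70)),("rim",57,66,hsv[...,2]<60),("base",6,20,(hsv[...,2]>70)&(hsv[...,1]<70))):
        k=m&(W[...,2]>lo)&(W[...,2]<hi)&cc; P=W[k][:,:2].astype(np.float32)
        print(nm,len(P),cv2.minAreaRect(P), np.median(W[k][:,2]))
    br=m&(hsv[...,0]>12)&(hsv[...,0]<35)&(hsv[...,1]>120)&(hsv[...,2]>90)&(W[...,2]>60)
    cnt,lab,st,ce=cv2.connectedComponentsWithStats(br.astype(np.uint8))
    for i in range(1,cnt):
        if st[i,4]>5: print('brass',ce[i].round(),st[i],W[lab==i].mean(0).round(1),W[lab==i].max(0).round(1))
    wh=m&(hsv[...,1]<60)&(hsv[...,2]>190)&(W[...,2]>50)&(W[...,2]<75)
    cnt,lab,st,ce=cv2.connectedComponentsWithStats(wh.astype(np.uint8))
    for i in range(1,cnt):
        if st[i,4]>5: print('white',ce[i].round(),st[i],W[lab==i].mean(0).round(1))
    bl=(hsv[...,0]>100)&(hsv[...,0]<125)&(hsv[...,1]>120)&np.isfinite(W[...,2])&(W[...,2]<60)&(W[...,2]>-10)&(W[...,0]>200)
    cnt,lab,st,ce=cv2.connectedComponentsWithStats(bl.astype(np.uint8))
    for i in range(1,cnt):
        if st[i,4]>300:
            k=(lab==i)&(W[...,2]>36); P=W[k][:,:2].astype(np.float32)
            if len(P)>20: print('blue',ce[i].round(),cv2.minAreaRect(P),W[k][:,2].max())
    s=z['p'][(150 if n=='scene' else 130):(300 if n=='scene' else 250),(140 if n=='scene' else 290):(290 if n=='scene' else 440)]
    save(cv2.resize(s,None,fx=4,fy=4,interpolation=cv2.INTER_CUBIC),n+"0c.png")
a=cv2.imread("pics/scene0c.png");b=cv2.imread("pics/side0c.png")
b=cv2.copyMakeBorder(b,0,a.shape[0]-b.shape[0],0,0,cv2.BORDER_CONSTANT)
c=np.hstack([a,b]);cv2.imwrite("pics/crop0.png",cv2.resize(c,(800,int(c.shape[0]*800/c.shape[1]))))
E
```

```text
scene approx [ 565. -153.   30.]
[(np.int64(-6), np.int64(1011)), (np.int64(-2), np.int64(5276)), (np.int64(2), np.int64(457)), (np.int64(6), np.int64(366)), (np.int64(10), np.int64(1035)), (np.int64(14), np.int64(224)), (np.int64(18), np.int64(190)), (np.int64(22), np.int64(178)), (np.int64(26), np.int64(178)), (np.int64(30), np.int64(192)), (np.int64(34), np.int64(224)), (np.int64(38), np.int64(268)), (np.int64(42), np.int64(314)), (np.int64(46), np.int64(971)), (np.int64(50), np.int64(713)), (np.int64(54), np.int64(403)), (np.int64(58), np.int64(488)), (np.int64(62), np.int64(242)), (np.int64(66), np.int64(127)), (np.int64(70), np.int64(140)), (np.int64(74), np.int64(95)), (np.int64(78), np.int64(103)), (np.int64(82), np.int64(119)), (np.int64(86), np.int64(135)), (np.int64(90), np.int64(66)), (np.int64(94), np.int64(93)), (np.int64(98), np.int64(97)), (np.int64(102), np.int64(51)), (np.int64(106), np.int64(49)), (np.int64(110), np.int64(86)), (np.int64(114), np.int64(81)), (np.int64(118), np.int64(0)), (np.int64(122), np.int64(0))]
console 1124 ((542.7875366210938, -193.402679443
[... 2901 characters left out ...]
.17053985595703) 10.704439753488373
brass [360. 145.] [356 141  10  10  74] [ 580.1 -225.3  111.3] [ 590.9 -211.   119.2]
brass [360. 158.] [355 153  10   9  44] [ 578.6 -220.2   77.7] [ 590.9 -208.2   87.7]
brass [343. 165.] [338 160  11  11  84] [ 593.8 -133.9  111.9] [ 604.  -117.3  117.9]
brass [343. 178.] [338 173  10  10  48] [ 592.5 -129.    77.7] [ 602.4 -119.2   89.1]
white [398. 171.] [393 167  11   9  78] [ 478.1 -212.5   67.9]
white [382. 175.] [380 172   5   6   9] [ 515.5 -208.    50.8]
white [363. 205.] [360 204   7   3  15] [523.4 -77.8  54.6]
blue [344. 310.] ((471.2515869140625, 207.41017150878906), (210.0252685546875, 154.2770233154297), 6.615689754486084) 48.4720009150974
```

View pics/crop0.png

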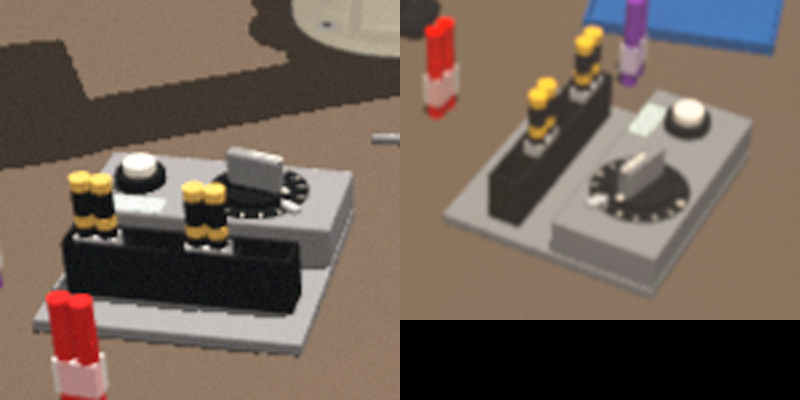

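Crop confirms two black/brass packs in wells y=-69 and y=+23 (charger yaw about -9°). The dial is not at off: its bar lies askew, and the white clip-like pieces show around the disc. Next I go above the charger for a wrist view.

```bash
cat >> h.py <<'E'
from scipy.spatial.transform import Rotation as Ro
def plan(pos,yaw=None,n=None):
    s=r.sense(); R0=Ro.from_euler('xyz',s['tcp_rot']); y0=s['tcp_rot'][2]; yaw=y0 if yaw is None else yaw
    Rt=Ro.from_euler('xyz',[np.pi,0,yaw]); rv=(R0.inv()*Rt).as_rotvec()
    d=np.array(pos)-s['eef_pos']
    n=n or int(max(np.ceil(np.degrees(np.linalg.norm(rv))/10.3),np.ceil(np.linalg.norm(d)/24.5),1))
    print('at',s['eef_pos'].round(1),s['tcp_rot'].round(3),'n',n,'t',round(s['clock'],1))
    R=R0
    for i in range(n):
        t=R.inv().apply(d/n)/25; a=rv/n/(np.pi/2)
        print(i,dict(tx=round(t[0],3),ty=round(t[1],3),tz=round(t[2],3),ax=round(a[0],4),ay=round(a[1],4),az=round(a[2],4)))
        R=R*Ro.from_rotvec(rv/n)
E
python3 - <<'E'
from h import *
s=r.sense()
for yaw in (1.41,): 
    R=Ro.from_euler('xyz',[np.pi,0,yaw]); print(R.inv().apply(np.array([470,-150,380])-s['eef_pos'])/25)
ci=eyes.camera_info("wrist"); print(np.array(ci["cam_to_world"]).round(3),ci["intrinsics"])
E
```

```text
[18.50902932  6.65910348 -4.97419309]
[[ 3.70000e-01  8.86000e-01  2.81000e-01  3.04867e+02]
 [-9.29000e-01  3.53000e-01  1.11000e-01 -5.50685e+02]
 [-1.00000e-03 -3.02000e-01  9.53000e-01  3.72035e+02]
 [ 0.00000e+00  0.00000e+00  0.00000e+00  1.00000e+00]] [[393.6946879    0.         317.52353151]
 [  0.         393.6946879  237.77511058]
 [  0.           0.           1.        ]]
```

>>> step_arm([
  {"tz":-1,"az":-0.11},
  {"tz":-1,"az":-0.11},
  {"tz":-1,"az":-0.11},
  {"tz":-1,"az":-0.11},
  {"tz":-1,"az":-0.11},
])

```text
schema error: expected keys tx, ty, tz, ax, ay, az
```

>>> step_arm([
  {"tx":0,"ty":0,"tz":-1,"ax":0,"ay":0,"az":-0.11},
  {"tx":0,"ty":0,"tz":-1,"ax":0,"ay":0,"az":-0.11},
  {"tx":0,"ty":0,"tz":-1,"ax":0,"ay":0,"az":-0.11},
  {"tx":0,"ty":0,"tz":-1,"ax":0,"ay":0,"az":-0.11},
  {"tx":0,"ty":0,"tz":-1,"ax":0,"ay":0,"az":-0.11},
])

```text
clock: 0.72
eef_pos: [231.6, -580.2, 381.6]
tcp_rot: [-3.141, -0.001, 1.249]
contact_force: [0.2, 0.7, -0.4]
opening: 0.999
grasp_force: 0.0
```

>>> step_arm([
  {"tx":1,"ty":0.4,"tz":0,"ax":0,"ay":0,"az":-0.11},
  {"tx":1,"ty":0.4,"tz":0,"ax":0,"ay":0,"az":0},
  {"tx":1,"ty":0.4,"tz":0,"ax":0,"ay":0,"az":0},
  {"tx":1,"ty":0.4,"tz":0,"ax":0,"ay":0,"az":0},
  {"tx":1,"ty":0.4,"tz":0,"ax":0,"ay":0,"az":0},
])

```text
clock: 1.35
eef_pos: [304.5, -465.5, 380.6]
tcp_rot: [-3.141, -0.001, 1.412]
contact_force: [0.1, -0.2, -0.3]
opening: 1.001
grasp_force: 0.0
```

>>> step_arm([
  {"tx":1,"ty":0.4,"tz":0,"ax":0,"ay":0,"az":0},
  {"tx":1,"ty":0.4,"tz":0,"ax":0,"ay":0,"az":0},
  {"tx":1,"ty":0.4,"tz":0,"ax":0,"ay":0,"az":0},
  {"tx":1,"ty":0.4,"tz":0,"ax":0,"ay":0,"az":0},
  {"tx":1,"ty":0.4,"tz":0,"ax":0,"ay":0,"az":0},
])

```text
clock: 1.98
eef_pos: [372.8, -349.7, 380.7]
tcp_rot: [-3.141, -0.001, 1.412]
contact_force: [0.5, -0.3, -0.5]
opening: 1.002
grasp_force: 0.0
```

>>> step_arm([
  {"tx":1,"ty":0.4,"tz":0,"ax":0,"ay":0,"az":0},
  {"tx":1,"ty":0.4,"tz":0,"ax":0,"ay":0,"az":0},
  {"tx":1,"ty":0.4,"tz":0,"ax":0,"ay":0,"az":0},
  {"tx":1,"ty":0.4,"tz":0,"ax":0,"ay":0,"az":0},
  {"tx":1,"ty":0.4,"tz":0,"ax":0,"ay":0,"az":0},
])

```text
clock: 2.6
eef_pos: [441.2, -233.9, 380.7]
tcp_rot: [-3.141, -0.0, 1.412]
contact_force: [-0.4, -1.0, 0.5]
opening: 0.997
grasp_force: 0.0
```

>>> step_arm([
  {"tx":0.9,"ty":0.3,"tz":0,"ax":0,"ay":0,"az":0},
  {"tx":0.9,"ty":0.3,"tz":0,"ax":0,"ay":0,"az":0},
  {"tx":0,"ty":0,"tz":0,"ax":0,"ay":0,"az":0},
  {"tx":0,"ty":0,"tz":0,"ax":0,"ay":0,"az":0},
])

```text
clock: 3.1
eef_pos: [462.6, -193.4, 380.9]
tcp_rot: [-3.141, 0.0, 1.415]
contact_force: [0.8, -0.7, 0.5]
opening: 1.002
grasp_force: 0.0
```

```bash
python3 - <<'E'
from h import *
s=r.sense(); print(s['eef_pos'],s['tcp_rot'],s['qpos'].round(2))
p,d,K,T=grab("wrist"); save(p,"w1.png"); np.savez("w1.npz",p=p,d=d,K=K,T=T); print(T.round(3))
E
```

```text
[ 462.56510574 -193.38654463  380.93545365] [-3.14079520e+00  2.28749562e-04  1.41532421e+00] [-0.4   0.05  1.73 -0.    1.36 -0.24]
[[ 9.88000e-01  1.49000e-01  4.70000e-02  4.75948e+02]
 [-1.56000e-01  9.41000e-01  2.99000e-01 -1.16018e+02]
 [-0.00000e+00 -3.03000e-01  9.53000e-01  4.97343e+02]
 [ 0.00000e+00  0.00000e+00  0.00000e+00  1.00000e+00]]
```

View pics/w1.png

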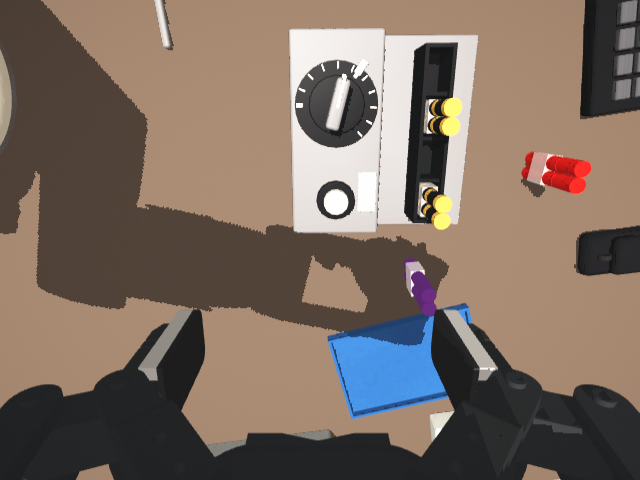

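Wrist view: dial disc at (337,104), clip at about (361,69), button at (336,202), packs at (441,116) and (435,205), purple and red look-alikes outside. Next I zoom on the dial and measure the charger frame.

```bash
python3 - <<'E'
from h import *
z=np.load("w1.npz"); p,d,K,T=[z[k] for k in 'pdKT']; W=cloud(d,K,T)
c=p[50:160,280:400]; save(cv2.resize(c,None,fx=5,fy=5,interpolation=cv2.INTER_CUBIC),"dial1.png")
hsv=cv2.cvtColor(p,cv2.COLOR_RGB2HSV)
g=(hsv[...,1]<40)&(hsv[...,2]>120)
sub=np.zeros(g.shape,bool); sub[20:240,280:490]=1
for nm,lo,hi in (("console",46,54),("base",6,16)):
    k=g&sub&(W[...,2]>lo)&(W[...,2]<hi); n,lab,st,ce=cv2.connectedComponentsWithStats(k.astype(np.uint8)); i=1+st[1:,4].argmax()
    k=lab==i; P=W[k][:,:2].astype(np.float32); print(nm,st[i],cv2.minAreaRect(P),cv2.boxPoints(cv2.minAreaRect(P)).round(1).tolist(),np.median(W[k][:,2]))
k=sub&(hsv[...,2]<90)&(W[...,2]>54)&(W[...,2]<66)
n,lab,st,ce=cv2.connectedComponentsWithStats(k.astype(np.uint8))
for i in range(1,n):
    if st[i,4]>100:
        P=W[lab==i][:,:2].astype(np.float32); print('dark',st[i],cv2.minAreaRect(P),cv2.minEnclosingCircle(P))
k=sub&(W[...,2]>80)&(W[...,2]<92)&(np.arange(640)[None]<390)
P=W[k][:,:2].astype(np.float32); print('bar',len(P),cv2.minAreaRect(P),np.median(W[k][:,2]))
k=sub&(W[...,2]>111)&(W[...,2]<122)
n,lab,st,ce=cv2.connectedComponentsWithStats(cv2.dilate(k.astype(np.uint8),np.ones((3,3))))
for i in range(1,n):
    q=(lab==i)&k; P=W[q][:,:2].astype(np.float32); print('pack',st[i],cv2.minAreaRect(P),np.median(W[q][:,2]))
k=sub&g&(W[...,2]>56)&(W[...,2]<75)&(np.arange(480)[:,None]>170)
P=W[k][:,:2].astype(np.float32); print('button',len(P),cv2.minEnclosingCircle(P),np.median(W[k][:,2]))
E
```

```text
console [  289    28    96   205 11614] ((491.4856872558594, -145.40740966796875), (219.19546508789062, 99.62866973876953), 81.17333221435547) [[425.3999938964844, -246.10000610351562], [523.9000244140625, -261.3999938964844], [557.5, -44.79999923706055], [459.1000061035156, -29.5]] 48.716151100526616
base [ 377   35  101  189 8576] ((597.6829223632812, -161.84320068359375), (218.2035675048828, 104.72502136230469), 81.10124206542969) [[529.0999755859375, -261.5], [632.5, -277.70001220703125], [666.2999877929688, -62.20000076293945], [562.7999877929688, -46.0]] 10.784724256937523
dark [ 412   43   46  180 1430] ((594.8349609375, -161.74440002441406), (187.13246154785156, 32.385807037353516), 81.13142395019531) ((596.342041015625, -162.11175537109375), 94.44854736328125)
dark [ 309   75   56   59 1795] ((497.1751403808594, -111.0972900390625), (58.50197982788086, 58.559322357177734), 80.74285125732422) ((496.9079284667969, -110.7704849243164), 29.85161590576172)
dark [428 135  21  58 331] ((598.630126953125, -189.9881134033203), (62.146690368652344, 16.46771240234375), 80.48579406738281) ((603.9693603515625, -190.8829345703125), 31.093904495239258)
dark [317 181  38  38 600] ((481.2575988769531, -212.01663208007812), (42.55464553833008, 42.012847900390625), 83.54425048828125) ((481.2511291503906, -212.26121520996094), 21.730466842651367)
bar 743 ((497.1828308105469, -109.90777587890625), (51.85879135131836, 14.010004043579102), 67.01829528808594) 86.49869110790183
pack [440  97  23  40 709] ((598.3177490234375, -138.930908203125), (33.05431365966797, 16.907329559326172), 82.06051635742188) 113.87278792395014
pack [432 195  21  35 590] ((584.627685546875, -229.31539916992188), (33.19321823120117, 17.103378295898438), 81.2256851196289) 113.85871947574515
button 631 ((532.4502563476562, -208.50759887695312), 73.05365753173828) 70.07138640667586
```

View pics/dial1.png

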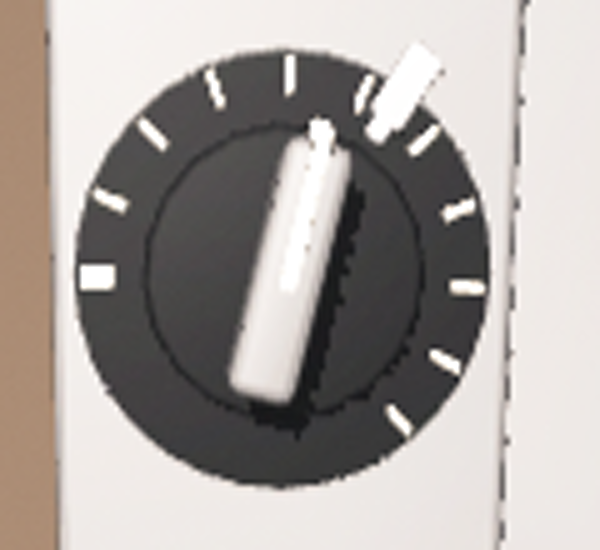

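```bash
python3 - <<'E'
from h import *
plan([497,-110.5,130],1.170,n=11)
z=np.load("w1.npz"); p,d,K,T=[z[k] for k in 'pdKT']
hsv=cv2.cvtColor(p,cv2.COLOR_RGB2HSV)
# clip: brighter-than-console blob around (361,68)
m=np.zeros(d.shape,np.uint8); m[57:79,353:370]=(hsv[57:79,353:370,2]>246).astype(np.uint8)
n,lab,st,ce=cv2.connectedComponentsWithStats(m)
ax=np.array([497,-110.6])
for i in range(1,n):
    if st[i,4]<8: continue
    vv,uu=np.where(lab==i); P=np.array([ray(u,v,K,T,55)[:2] for u,v in zip(uu,vv)])
    q=P-ax; print(st[i],'ang mean',np.degrees(np.arctan2(*(q.mean(0)[::-1]))),'r',np.hypot(*q.T).min(),np.hypot(*q.T).max(), cv2.minAreaRect(P.astype(np.float32)))
print(hsv[57:79,350:372,2])
E
```

```text
at [ 462.6 -193.7  381. ] [-3.141  0.     1.415] n 11 t 3.1
0 {'tx': np.float64(0.318), 'ty': np.float64(0.077), 'tz': np.float64(0.913), 'ax': np.float64(-0.0), 'ay': np.float64(0.0), 'az': np.float64(0.0142)}
1 {'tx': np.float64(0.32), 'ty': np.float64(0.07), 'tz': np.float64(0.913), 'ax': np.float64(-0.0), 'ay': np.float64(0.0), 'az': np.float64(0.0142)}
2 {'tx': np.float64(0.322), 'ty': np.float64(0.063), 'tz': np.float64(0.913), 'ax': np.float64(-0.0), 'ay': np.float64(0.0), 'az': np.float64(0.0142)}
3 {'tx': np.float64(0.323), 'ty': np.float64(0.056), 'tz': np.float64(0.913), 'ax': np.float64(-0.0), 'ay': np.float64(0.0), 'az': np.float64(0.0142)}
4 {'tx': np.float64(0.324), 'ty': np.float64(0.048), 'tz': np.float64(0.913), 'ax': np.float64(-0.0), 'ay': np.float64(0.0), 'az': np.float64(0.0142)}
5 {'tx': np.float64(0.325), 'ty': np.float64(0.041), 'tz': np.float64(0.913), 'ax': np.float64(-0.0), 'ay': np.float64(0.0), 'az': np.float64(0.0142)}
6 {'tx': np.float64(0.326), 'ty': np.float64(0.034), 'tz': np.float64(0.913), 'ax': np.float64(-0.0), 'ay': np.float64(0.0), 'az': np.fl
[... 2346 characters left out ...]
4 255 250  95 127 193 238 238
  239 239 238 238]
 [ 75 212 114  76 141 252 255 255 254 254 254 254 174  64  69 103 193 238
  239 239 238 238]
 [ 73  71  72  71 137 254 255 255 255 254 254 224  84  67  70  68 103 192
  238 238 238 238]
 [ 71  71  72  71 249 255 255 255 254 254 251 120  70  70  68  67  67 101
  238 238 238 238]
 [ 72  72  71 215 255 255 255 255 228 233 168  75  68  68  69  67 253 230
  173 237 238 238]
 [ 71  70  70 207 255 255 255 242  95 100  47  69  68  69  68 253 255 211
   87 192 238 239]
 [ 71  71  70 125 234 253 252 130  62  61  59  68  68 151 255 255 249 112
   69 101 192 237]
 [ 49  61  71  75 109 181 162  71  69  70  68  68 150 255 255 250 101  67
   66  66 102 237]]
```

>>> step_arm([
  {"tx":0.32,"ty":0.08,"tz":0.91,"ax":0,"ay":0,"az":0.014},
  {"tx":0.32,"ty":0.07,"tz":0.91,"ax":0,"ay":0,"az":0.014},
  {"tx":0.32,"ty":0.06,"tz":0.91,"ax":0,"ay":0,"az":0.014},
  {"tx":0.32,"ty":0.06,"tz":0.91,"ax":0,"ay":0,"az":0.014},
  {"tx":0.32,"ty":0.05,"tz":0.91,"ax":0,"ay":0,"az":0.014},
], gripper=0.7, newtons=50)

```text
clock: 3.78
eef_pos: [478.5, -156.4, 266.8]
tcp_rot: [3.142, 0.0, 1.304]
contact_force: [-0.1, 0.3, 1.1]
opening: 0.698
grasp_force: 0.0
```

>>> step_arm([
  {"tx":0.33,"ty":0.04,"tz":0.91,"ax":0,"ay":0,"az":0.014},
  {"tx":0.33,"ty":0.03,"tz":0.91,"ax":0,"ay":0,"az":0.014},
  {"tx":0.33,"ty":0.03,"tz":0.91,"ax":0,"ay":0,"az":0.014},
  {"tx":0.33,"ty":0.02,"tz":0.91,"ax":0,"ay":0,"az":0.014},
  {"tx":0.33,"ty":0.01,"tz":0.91,"ax":0,"ay":0,"az":0.014},
])

```text
clock: 4.4
eef_pos: [494.2, -118.1, 153.1]
tcp_rot: [3.141, 0.0, 1.194]
contact_force: [-0.0, -0.6, 0.1]
opening: 0.699
grasp_force: 0.0
```

>>> step_arm([
  {"tx":0.33,"ty":0,"tz":0.91,"ax":0,"ay":0,"az":0.016},
  {"tx":0,"ty":0,"tz":0,"ax":0,"ay":0,"az":0},
  {"tx":0,"ty":0,"tz":0,"ax":0,"ay":0,"az":0},
])

```text
clock: 4.78
eef_pos: [497.6, -110.5, 131.7]
tcp_rot: [3.141, 0.0, 1.171]
contact_force: [0.4, 0.9, 0.0]
opening: 0.701
grasp_force: 0.0
```

```bash
python3 - <<'E'
from h import *
plan([497,-110.5,88],1.170)
E
```

```text
at [ 497.6 -110.5  131.7] [3.141 0.    1.171] n 2 t 4.8
0 {'tx': np.float64(-0.005), 'ty': np.float64(-0.011), 'tz': np.float64(0.874), 'ax': np.float64(0.0002), 'ay': np.float64(0.0), 'az': np.float64(0.0004)}
1 {'tx': np.float64(-0.005), 'ty': np.float64(-0.011), 'tz': np.float64(0.874), 'ax': np.float64(0.0002), 'ay': np.float64(0.0), 'az': np.float64(0.0004)}
```

>>> step_arm([
  {"tx":0,"ty":-0.02,"tz":0.6,"ax":0,"ay":0,"az":0},
  {"tx":0,"ty":0,"tz":0.6,"ax":0,"ay":0,"az":0},
  {"tx":0,"ty":0,"tz":0.54,"ax":0,"ay":0,"az":0},
  {"tx":0,"ty":0,"tz":0,"ax":0,"ay":0,"az":0},
])

```text
clock: 5.28
eef_pos: [496.0, -109.4, 86.1]
tcp_rot: [-3.139, 0.0, 1.172]
contact_force: [-0.6, 0.4, 0.1]
opening: 0.699
grasp_force: 0.0
```

>>> step_arm([
  {"tx":0,"ty":0,"tz":0,"ax":0,"ay":0,"az":0},
  {"tx":0,"ty":0,"tz":0,"ax":0,"ay":0,"az":0},
  {"tx":0,"ty":0,"tz":0,"ax":0,"ay":0,"az":0},
  {"tx":0,"ty":0,"tz":0,"ax":0,"ay":0,"az":0},
  {"tx":0,"ty":0,"tz":0,"ax":0,"ay":0,"az":0},
], gripper=0)

```text
clock: 5.9
eef_pos: [496.5, -109.4, 88.1]
tcp_rot: [-3.141, -0.0, 1.171]
contact_force: [-4.0, 3.0, 7.3]
opening: 0.154
grasp_force: 49.3
```

>>> step_arm([
  {"tx":0,"ty":0,"tz":0,"ax":0,"ay":0,"az":-0.1},
  {"tx":0,"ty":0,"tz":0,"ax":0,"ay":0,"az":-0.1},
  {"tx":0,"ty":0,"tz":0,"ax":0,"ay":0,"az":-0.1},
  {"tx":0,"ty":0,"tz":0,"ax":0,"ay":0,"az":-0.1},
  {"tx":0,"ty":0,"tz":0,"ax":0,"ay":0,"az":-0.1},
])

```text
clock: 6.52
eef_pos: [494.6, -109.2, 88.1]
tcp_rot: [-3.138, -0.002, 1.962]
contact_force: [-11.1, -0.3, 17.0]
opening: 0.153
grasp_force: 50.7
```

>>> step_arm([
  {"tx":0,"ty":0,"tz":0,"ax":0,"ay":0,"az":-0.1},
  {"tx":0,"ty":0,"tz":0,"ax":0,"ay":0,"az":-0.1},
  {"tx":0,"ty":0,"tz":0,"ax":0,"ay":0,"az":-0.1},
  {"tx":0,"ty":0,"tz":0,"ax":0,"ay":0,"az":-0.1},
  {"tx":0,"ty":0,"tz":0,"ax":0,"ay":0,"az":-0.1},
])

```text
clock: 7.15
eef_pos: [493.1, -110.5, 88.1]
tcp_rot: [-3.138, -0.006, 2.749]
contact_force: [-18.1, -11.1, 20.9]
opening: 0.153
grasp_force: 51.3
```

```bash
python3 - <<'E'
from h import *
s=r.sense(); print({k:np.round(s[k],3) for k in s})
E
```

```text
{'clock': np.float64(7.15), 'qpos': array([-0.222,  0.407,  2.013, -0.004,  0.728, -1.397]), 'qvel': array([-4.000e-03,  1.000e-03, -2.000e-03, -9.000e-03,  1.000e-03,
       -1.247e+00]), 'joint_efforts': array([  7.694, -45.538, -28.055,   3.275,  -5.047,   1.973]), 'eef_pos': array([ 493.127, -110.478,   88.054]), 'tcp_rot': array([-3.138, -0.006,  2.749]), 'contact_force': array([-18.138, -11.074,  20.917]), 'wrist_torque': array([-1.948,  2.93 , -0.025]), 'grasp_force': np.float64(51.313), 'opening': np.float64(0.153)}
```

>>> step_arm([
  {"tx":0,"ty":0,"tz":0,"ax":0,"ay":0,"az":-0.06},
  {"tx":0,"ty":0,"tz":0,"ax":0,"ay":0,"az":-0.06},
  {"tx":0,"ty":0,"tz":0,"ax":0,"ay":0,"az":-0.03},
  {"tx":0,"ty":0,"tz":0,"ax":0,"ay":0,"az":-0.025},
  {"tx":0,"ty":0,"tz":0,"ax":0,"ay":0,"az":0},
])

```text
clock: 7.78
eef_pos: [492.9, -111.0, 88.1]
tcp_rot: [-3.139, -0.007, 3.017]
contact_force: [-19.6, -14.7, 21.4]
opening: 0.151
grasp_force: 55.2
```

```bash
python3 - <<'E'
from h import *
s=r.sense(); print({k:np.round(s[k],3) for k in s})
E
```

```text
{'clock': np.float64(7.775), 'qpos': array([-0.223,  0.407,  2.013, -0.004,  0.728, -1.666]), 'qvel': array([-0.   ,  0.   , -0.001,  0.001, -0.001,  0.014]), 'joint_efforts': array([ 10.398, -45.526, -28.053,   3.296,  -5.074,  -1.325]), 'eef_pos': array([ 492.939, -111.045,   88.054]), 'tcp_rot': array([-3.139, -0.007,  3.017]), 'contact_force': array([-19.583, -14.677,  21.374]), 'wrist_torque': array([-2.416,  3.054, -1.069]), 'grasp_force': np.float64(55.219), 'opening': np.float64(0.151)}
```

>>> step_arm([
  {"tx":0,"ty":0,"tz":0,"ax":0,"ay":0,"az":0},
  {"tx":0,"ty":0,"tz":0,"ax":0,"ay":0,"az":0},
  {"tx":0,"ty":0,"tz":0,"ax":0,"ay":0,"az":0},
  {"tx":0,"ty":0,"tz":-0.8,"ax":0,"ay":0,"az":0},
  {"tx":0,"ty":0,"tz":-1,"ax":0,"ay":0,"az":0},
], gripper=0.6)

```text
clock: 8.4
eef_pos: [496.7, -109.3, 132.6]
tcp_rot: [3.141, -0.001, 3.018]
contact_force: [0.5, 0.5, -0.1]
opening: 0.599
grasp_force: 0.0
```

>>> step_arm([
  {"tx":0,"ty":0,"tz":-1,"ax":0,"ay":0,"az":0.11},
  {"tx":0,"ty":0,"tz":-1,"ax":0,"ay":0,"az":0.11},
  {"tx":0,"ty":0,"tz":-1,"ax":0,"ay":0,"az":0.11},
  {"tx":0,"ty":0,"tz":-1,"ax":0,"ay":0,"az":0.11},
  {"tx":0,"ty":0,"tz":-1,"ax":0,"ay":0,"az":0.11},
])

```text
clock: 9.02
eef_pos: [497.0, -109.4, 258.4]
tcp_rot: [3.141, -0.0, 2.148]
contact_force: [-0.5, -0.4, -0.2]
opening: 0.598
grasp_force: 0.0
```

>>> step_arm([
  {"tx":0,"ty":0,"tz":-1,"ax":0,"ay":0,"az":0.11},
  {"tx":0,"ty":0,"tz":-0.5,"ax":0,"ay":0,"az":0.11},
  {"tx":0,"ty":0,"tz":0,"ax":0,"ay":0,"az":0.11},
  {"tx":0,"ty":0,"tz":0,"ax":0,"ay":0,"az":0.11},
  {"tx":0,"ty":0,"tz":0,"ax":0,"ay":0,"az":0},
])

```text
clock: 9.65
eef_pos: [497.0, -109.4, 295.0]
tcp_rot: [3.142, -0.0, 1.464]
contact_force: [1.1, -0.6, -0.8]
opening: 0.598
grasp_force: 0.0
```

```bash
cat > m.py <<'E'
from h import *
def dial(W,p,sub):
    k=sub&(W[...,2]>80)&(W[...,2]<93)&(p.min(-1)>120); P=W[k][:,:2].astype(np.float32)
    print('bar',len(P),cv2.minAreaRect(P))
def packs(W,sub,lo=111,hi=122):
    k=sub&(W[...,2]>lo)&(W[...,2]<hi)
    n,lab,st,ce=cv2.connectedComponentsWithStats(cv2.dilate(k.astype(np.uint8),np.ones((3,3))))
    for i in range(1,n):
        q=(lab==i)&k
        if q.sum()<60: continue
        P=W[q][:,:2].astype(np.float32); print('pack',st[i],cv2.minAreaRect(P),np.median(W[q][:,2]))
def tray():
    for n in ("scene","side"):
        p,d,K,T=grab(n); W=cloud(d,K,T); h=cv2.cvtColor(p,cv2.COLOR_RGB2HSV)
        k=(h[...,0]>100)&(h[...,0]<125)&(h[...,1]>120)&(W[...,2]>38)&(W[...,2]<52)&(W[...,0]>250)&(W[...,0]<700)&(W[...,1]>0)
        P=W[k][:,:2].astype(np.float32); print('tray',n,len(P),cv2.minAreaRect(P),'clock',r.sense()['clock'])
E
python3 - <<'E'
from m import *
s=r.sense(); print(s['eef_pos'].round(1),s['tcp_rot'].round(3))
p,d,K,T=grab("wrist"); save(p,"w2.png"); np.savez("w2.npz",p=p,d=d,K=K,T=T); W=cloud(d,K,T)
sub=(np.hypot(W[...,0]-497,W[...,1]+110.6)<60); dial(W,p,sub); packs(W,np.hypot(W[...,0]-592,W[...,1]+184)<80)
tray()
E
```

```text
[ 497.  -109.4  295. ] [ 3.142 -0.     1.464]
bar 948 ((495.5283508300781, -110.36368560791016), (14.126514434814453, 51.177894592285156), 81.16744995117188)
pack [433 218  28  44 891] ((598.4270629882812, -138.802001953125), (34.07343292236328, 17.11766242980957), 80.31755828857422) 113.86668045710013
pack [429 321  15  20 193] ((590.16796875, -219.2614288330078), (7.179601669311523, 16.560577392578125), 21.911672592163086) 113.88974474772237
tray scene 518 ((475.8161926269531, 201.90097045898438), (218.7610626220703, 150.85781860351562), 6.682048320770264) clock 9.75
tray side 844 ((471.2251281738281, 206.11087036132812), (209.65087890625, 154.6927490234375), 6.444668292999268) clock 9.8
```

View pics/w2.png

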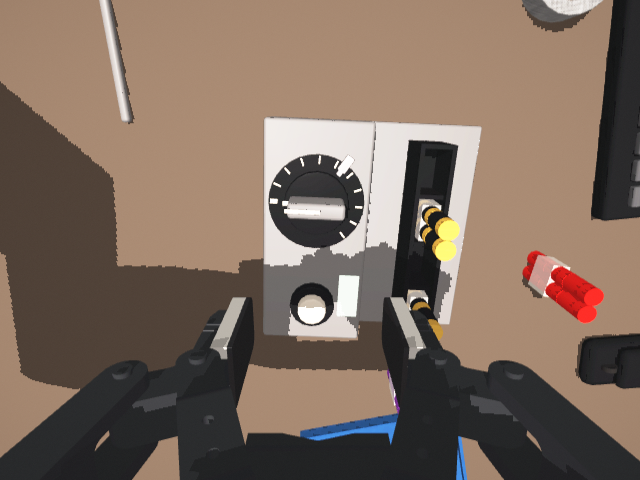

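The dial bar now points at 171.2°, along charger -x, at the wide tick: off. Pack B's top is at (446,240) and its centre in the world is (598.4,-138.9).

```bash
python3 - <<'E'
from h import *
plan([598.4,-138.9,140],1.416,n=8)
z=np.load("w2.npz"); p,d,K,T=[z[k] for k in 'pdKT']
m=np.zeros(d.shape,np.uint8); m[153:178,335:358]=(p[153:178,335:358].min(-1)>246)
n,lab,st,ce=cv2.connectedComponentsWithStats(m)
for ax in ([496.5,-110.6],[495.5,-110.4]):
  for i in range(1,n):
    if st[i,4]<30: continue
    vv,uu=np.where(lab==i); P=np.array([ray(u,v,K,T,55)[:2] for u,v in zip(uu,vv)])
    q=P-ax; print(st[i],'ang mean',np.degrees(np.arctan2(*(q.mean(0)[::-1]))),'r',np.hypot(*q.T).min(),np.hypot(*q.T).max(), cv2.minAreaRect(P.astype(np.float32)))
E
```

```text
at [ 497.  -109.5  295. ] [-3.142 -0.     1.466] n 8 t 9.8
0 {'tx': np.float64(-0.093), 'ty': np.float64(0.52), 'tz': np.float64(0.775), 'ax': np.float64(-0.0), 'ay': np.float64(-0.0), 'az': np.float64(0.004)}
1 {'tx': np.float64(-0.09), 'ty': np.float64(0.52), 'tz': np.float64(0.775), 'ax': np.float64(-0.0), 'ay': np.float64(-0.0), 'az': np.float64(0.004)}
2 {'tx': np.float64(-0.086), 'ty': np.float64(0.521), 'tz': np.float64(0.775), 'ax': np.float64(-0.0), 'ay': np.float64(-0.0), 'az': np.float64(0.004)}
3 {'tx': np.float64(-0.083), 'ty': np.float64(0.521), 'tz': np.float64(0.775), 'ax': np.float64(-0.0), 'ay': np.float64(-0.0), 'az': np.float64(0.004)}
4 {'tx': np.float64(-0.08), 'ty': np.float64(0.522), 'tz': np.float64(0.775), 'ax': np.float64(-0.0), 'ay': np.float64(-0.0), 'az': np.float64(0.004)}
5 {'tx': np.float64(-0.077), 'ty': np.float64(0.522), 'tz': np.float64(0.775), 'ax': np.float64(-0.0), 'ay': np.float64(-0.0), 'az': np.float64(0.004)}
6 {'tx': np.float64(-0.073), 'ty': np.float64(0.523), 'tz': np.float64(0.775), 'ax': np.float64(-0.0), 'ay': np.float64(-0.0), 'az': np.float64(0.004)}
7 {'tx': np.float64(-0.07), 'ty': np.float64(0.523), 'tz': np.float64(0.775), 'ax': np.float64(-0.0), 'ay': np.float64(-0.0), 'az': np.float64(0.004)}
[337 155  17  21 148] ang mean 46.83685209600976 r 33.595121801818806 52.52374862518027 ((525.9769287109375, -79.28494262695312), (18.88966941833496, 6.8597517013549805), 47.32271194458008)
[337 155  17  21 148] ang mean 45.719682045743866 r 34.17621027210355 53.01488450022599 ((525.9769287109375, -79.28494262695312), (18.88966941833496, 6.8597517013549805), 47.32271194458008)
```

>>> step_arm([
  {"tx":-0.08,"ty":0.65,"tz":0.65,"ax":0,"ay":0,"az":0.016},
  {"tx":-0.08,"ty":0.65,"tz":0.65,"ax":0,"ay":0,"az":0.016},
  {"tx":-0.08,"ty":0.65,"tz":0.65,"ax":0,"ay":0,"az":0},
  {"tx":-0.08,"ty":0.65,"tz":0.65,"ax":0,"ay":0,"az":0},
  {"tx":-0.08,"ty":0.65,"tz":0.65,"ax":0,"ay":0,"az":0},
], newtons=60)

```text
clock: 10.42
eef_pos: [576.5, -131.3, 213.1]
tcp_rot: [-3.141, -0.0, 1.415]
contact_force: [-0.2, 0.4, 0.5]
opening: 0.599
grasp_force: 0.0
```

>>> step_arm([
  {"tx":-0.08,"ty":0.5,"tz":0.6,"ax":0,"ay":0,"az":0},
  {"tx":-0.08,"ty":0.4,"tz":0.65,"ax":0,"ay":0,"az":0},
  {"tx":0,"ty":0,"tz":0.6,"ax":0,"ay":0,"az":0},
  {"tx":0,"ty":0,"tz":0,"ax":0,"ay":0,"az":0},
  {"tx":0,"ty":0,"tz":0,"ax":0,"ay":0,"az":0},
])

```text
clock: 11.05
eef_pos: [597.3, -138.6, 167.8]
tcp_rot: [3.142, -0.0, 1.412]
contact_force: [-0.3, -0.9, 1.2]
opening: 0.598
grasp_force: 0.0
```

```bash
python3 - <<'E'
from h import *
plan([598.4,-138.9,92],1.416,n=1)
E
```

```text
at [ 597.3 -138.6  167.8] [ 3.142 -0.     1.412] n 1 t 11.1
0 {'tx': np.float64(-0.004), 'ty': np.float64(0.043), 'tz': np.float64(3.034), 'ax': np.float64(0.0), 'ay': np.float64(-0.0), 'az': np.float64(-0.0026)}
```

>>> step_arm([
  {"tx":0,"ty":0.04,"tz":0.8,"ax":0,"ay":0,"az":0},
  {"tx":0,"ty":0,"tz":0.8,"ax":0,"ay":0,"az":0},
  {"tx":0,"ty":0,"tz":0.8,"ax":0,"ay":0,"az":0},
  {"tx":0,"ty":0,"tz":0.6,"ax":0,"ay":0,"az":0},
  {"tx":0,"ty":0,"tz":0,"ax":0,"ay":0,"az":0},
])

```text
clock: 11.68
eef_pos: [597.6, -138.6, 91.0]
tcp_rot: [-3.139, -0.0, 1.412]
contact_force: [0.3, 0.3, 0.1]
opening: 0.6
grasp_force: 0.0
```

>>> step_arm([
  {"tx":0,"ty":0,"tz":0,"ax":0,"ay":0,"az":0},
  {"tx":0,"ty":0,"tz":0,"ax":0,"ay":0,"az":0},
  {"tx":0,"ty":0,"tz":0,"ax":0,"ay":0,"az":0},
  {"tx":0,"ty":0,"tz":0,"ax":0,"ay":0,"az":0},
  {"tx":0,"ty":0,"tz":0,"ax":0,"ay":0,"az":0},
], gripper=0)

```text
clock: 12.3
eef_pos: [598.9, -138.9, 93.2]
tcp_rot: [3.14, 0.0, 1.412]
contact_force: [0.1, 0.3, 5.1]
opening: 0.196
grasp_force: 61.3
```

>>> step_arm([
  {"tx":0,"ty":0,"tz":-0.5,"ax":0,"ay":0,"az":0},
  {"tx":0,"ty":0,"tz":-0.5,"ax":0,"ay":0,"az":0},
  {"tx":0,"ty":0,"tz":-0.8,"ax":0,"ay":0,"az":0},
  {"tx":0,"ty":0,"tz":-1,"ax":0,"ay":0,"az":0},
  {"tx":0,"ty":0,"tz":-1,"ax":0,"ay":0,"az":0},
])

```text
clock: 12.92
eef_pos: [598.6, -138.9, 189.6]
tcp_rot: [3.141, 0.0, 1.412]
contact_force: [0.1, -0.4, -1.4]
opening: 0.19
grasp_force: 60.5
```

>>> step_arm([
  {"tx":0,"ty":0,"tz":-1,"ax":0,"ay":0,"az":0},
  {"tx":0,"ty":0,"tz":-1,"ax":0,"ay":0,"az":0},
  {"tx":0,"ty":0,"tz":0,"ax":0,"ay":0,"az":0},
])

```text
clock: 13.3
eef_pos: [599.7, -139.2, 240.6]
tcp_rot: [3.137, 0.0, 1.412]
contact_force: [-0.0, 0.7, -1.2]
opening: 0.19
grasp_force: 60.5
```

```bash
python3 - <<'E'
from m import *
s=r.sense(); print(s['opening'],s['grasp_force'])
p,d,K,T=grab("wrist"); W=cloud(d,K,T)
k=(W[...,2]>80)&(W[...,2]<260)&(np.hypot(W[...,0]-s['eef_pos'][0],W[...,1]-s['eef_pos'][1])<30); print(k.sum(), np.percentile(W[k][:,2],[1,50,99]))
save(p,"w3.png"); tray()
y=np.radians(6.5); R=np.array([[np.cos(y),-np.sin(y)],[np.sin(y),np.cos(y)]])
c=np.array([473.5,204]); 
for l in ([0,35],[0,-35]): print(c+R@l)
plan([469.5,238.8,217],np.radians(96.5))
E
```

```text
0.1895945008144714 60.48027992248535
10088 [168.18703912 241.03512839 259.87019026]
tray scene 517 ((474.2347106933594, 202.60406494140625), (220.6497039794922, 150.2193603515625), 6.939256191253662) clock 13.4
tray side 839 ((471.2171325683594, 207.1668243408203), (209.5947723388672, 153.7881622314453), 6.839738845825195) clock 13.45
[469.53788752 238.77501495]
[477.46211248 169.22498505]
at [ 597.9 -138.7  236.9] [-3.141 -0.     1.412] n 17 t 13.4
0 {'tx': np.float64(0.829), 'ty': np.float64(-0.439), 'tz': np.float64(0.047), 'ax': np.float64(-0.0), 'ay': np.float64(-0.0), 'az': np.float64(-0.0102)}
1 {'tx': np.float64(0.836), 'ty': np.float64(-0.426), 'tz': np.float64(0.047), 'ax': np.float64(-0.0), 'ay': np.float64(-0.0), 'az': np.float64(-0.0102)}
2 {'tx': np.float64(0.843), 'ty': np.float64(-0.412), 'tz': np.float64(0.047), 'ax': np.float64(-0.0), 'ay': np.float64(-0.0), 'az': np.float64(-0.0102)}
3 {'tx': np.float64(0.849), 'ty': np.float64(-0.399), 'tz': np.float64(0.047), 'ax': np.float64(-0.0), 'ay': np.float64(-0.0), 'az': np.float64(-0.0102)}
4 {'tx': np.float64(0.856), 't
[... 1277 characters left out ...]
.047), 'ax': np.float64(-0.0), 'ay': np.float64(-0.0), 'az': np.float64(-0.0102)}
13 {'tx': np.float64(0.902), 'ty': np.float64(-0.258), 'tz': np.float64(0.047), 'ax': np.float64(-0.0), 'ay': np.float64(-0.0), 'az': np.float64(-0.0102)}
14 {'tx': np.float64(0.906), 'ty': np.float64(-0.244), 'tz': np.float64(0.047), 'ax': np.float64(-0.0), 'ay': np.float64(-0.0), 'az': np.float64(-0.0102)}
15 {'tx': np.float64(0.91), 'ty': np.float64(-0.229), 'tz': np.float64(0.047), 'ax': np.float64(-0.0), 'ay': np.float64(-0.0), 'az': np.float64(-0.0102)}
16 {'tx': np.float64(0.913), 'ty': np.float64(-0.214), 'tz': np.float64(0.047), 'ax': np.float64(-0.0), 'ay': np.float64(-0.0), 'az': np.float64(-0.0102)}
```

>>> step_arm([
  {"tx":0.3,"ty":-0.05,"tz":0,"ax":0,"ay":0,"az":-0.087},
  {"tx":0.6,"ty":-0.15,"tz":0,"ax":0,"ay":0,"az":-0.087},
  {"tx":0.9,"ty":-0.2,"tz":0,"ax":0,"ay":0,"az":0},
  {"tx":0.9,"ty":-0.2,"tz":0,"ax":0,"ay":0,"az":0},
  {"tx":0.9,"ty":-0.2,"tz":0,"ax":0,"ay":0,"az":0},
])

```text
clock: 14.08
eef_pos: [571.6, -49.2, 237.3]
tcp_rot: [-3.141, -0.0, 1.684]
contact_force: [0.8, -0.0, -1.6]
opening: 0.186
grasp_force: 60.4
```

>>> step_arm([
  {"tx":0.9,"ty":-0.2,"tz":0,"ax":0,"ay":0,"az":0},
  {"tx":0.9,"ty":-0.2,"tz":0,"ax":0,"ay":0,"az":0},
  {"tx":0.9,"ty":-0.2,"tz":0,"ax":0,"ay":0,"az":0},
  {"tx":0.9,"ty":-0.2,"tz":0,"ax":0,"ay":0,"az":0},
  {"tx":0.9,"ty":-0.2,"tz":0,"ax":0,"ay":0,"az":0},
])

```text
clock: 14.7
eef_pos: [534.0, 59.6, 237.7]
tcp_rot: [3.141, -0.0, 1.685]
contact_force: [-0.3, -1.0, -1.6]
opening: 0.192
grasp_force: 60.4
```

>>> step_arm([
  {"tx":0.9,"ty":-0.2,"tz":0,"ax":0,"ay":0,"az":0},
  {"tx":0.9,"ty":-0.2,"tz":0,"ax":0,"ay":0,"az":0},
  {"tx":0.9,"ty":-0.2,"tz":0,"ax":0,"ay":0,"az":0},
  {"tx":0.9,"ty":-0.2,"tz":0,"ax":0,"ay":0,"az":0},
  {"tx":0.9,"ty":-0.2,"tz":0,"ax":0,"ay":0,"az":0},
])

```text
clock: 15.32
eef_pos: [496.2, 168.4, 237.7]
tcp_rot: [3.141, -0.0, 1.685]
contact_force: [0.5, -0.6, -1.1]
opening: 0.192
grasp_force: 60.4
```

>>> step_arm([
  {"tx":0.9,"ty":-0.2,"tz":0,"ax":0,"ay":0,"az":0},
  {"tx":0.6,"ty":-0.1,"tz":0,"ax":0,"ay":0,"az":0},
  {"tx":0,"ty":0,"tz":0,"ax":0,"ay":0,"az":0},
  {"tx":0,"ty":0,"tz":0,"ax":0,"ay":0,"az":0},
])

```text
clock: 15.82
eef_pos: [485.4, 203.1, 237.5]
tcp_rot: [3.142, 0.0, 1.685]
contact_force: [0.2, -0.3, -1.6]
opening: 0.191
grasp_force: 60.4
```

```bash
python3 - <<'E'
from m import *
s=r.sense(); print(s['opening'],s['grasp_force']); tray()
plan([469.5,238.8,83],np.radians(96.5),n=6)
p,d,K,T=grab("scene"); W=cloud(d,K,T); save(p[80:280,250:500],"s3.png"); 
k=(np.hypot(W[...,0]-s['eef_pos'][0],W[...,1]-s['eef_pos'][1])<30)&(W[...,2]>100)&(W[...,2]<250); print(k.sum(),W[k].min(0),W[k].max(0))
E
```

```text
0.19120353953771427 60.405975580215454
tray scene 526 ((474.5947265625, 202.49337768554688), (219.6822052001953, 150.7384796142578), 6.725318908691406) clock 15.875
tray side 820 ((471.29302978515625, 206.16439819335938), (209.65841674804688, 156.52938842773438), 6.827571392059326) clock 15.925
at [485.5 202.8 237.5] [-3.142  0.     1.684] n 6 t 15.9
0 {'tx': np.float64(0.251), 'ty': np.float64(-0.079), 'tz': np.float64(1.03), 'ax': np.float64(-0.0), 'ay': np.float64(0.0), 'az': np.float64(0.0)}
1 {'tx': np.float64(0.251), 'ty': np.float64(-0.079), 'tz': np.float64(1.03), 'ax': np.float64(-0.0), 'ay': np.float64(0.0), 'az': np.float64(0.0)}
2 {'tx': np.float64(0.251), 'ty': np.float64(-0.079), 'tz': np.float64(1.03), 'ax': np.float64(-0.0), 'ay': np.float64(0.0), 'az': np.float64(0.0)}
3 {'tx': np.float64(0.25), 'ty': np.float64(-0.079), 'tz': np.float64(1.03), 'ax': np.float64(-0.0), 'ay': np.float64(0.0), 'az': np.float64(0.0)}
4 {'tx': np.float64(0.25), 'ty': np.float64(-0.079), 'tz': np.float64(1.03), 'ax': np.float64(-0.0), 'ay': np.float64(0.0), 'az': np.float64(0.0)}
5 {'tx': np.float64(0.25), 'ty': np.float64(-0.079), 'tz': np.float64(1.03), 'ax': np.float64(-0.0), 'ay': np.float64(0.0), 'az': np.float64(0.0)}
566 [478.6860612  182.4578897  159.32803896] [513.6012731  218.34468161 249.93238761]
```

View pics/s3.png

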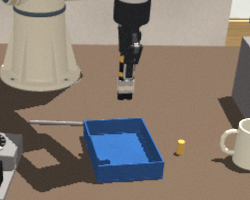

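>>> step_arm([
  {"tx":0.5,"ty":-0.16,"tz":0.8,"ax":0,"ay":0,"az":0},
  {"tx":0.5,"ty":-0.16,"tz":0.9,"ax":0,"ay":0,"az":0},
  {"tx":0.5,"ty":-0.16,"tz":0.9,"ax":0,"ay":0,"az":0},
  {"tx":0,"ty":0,"tz":0.9,"ax":0,"ay":0,"az":0},
  {"tx":0,"ty":0,"tz":0.9,"ax":0,"ay":0,"az":0},
])

```text
clock: 16.6
eef_pos: [469.4, 239.0, 126.9]
tcp_rot: [3.141, -0.0, 1.685]
contact_force: [-0.4, 0.4, -1.5]
opening: 0.193
grasp_force: 60.4
```

>>> step_arm([
  {"tx":0,"ty":0,"tz":0.6,"ax":0,"ay":0,"az":0},
  {"tx":0,"ty":0,"tz":0.5,"ax":0,"ay":0,"az":0},
  {"tx":0,"ty":0,"tz":0.35,"ax":0,"ay":0,"az":0},
  {"tx":0,"ty":0,"tz":0.2,"ax":0,"ay":0,"az":0},
  {"tx":0,"ty":0,"tz":0,"ax":0,"ay":0,"az":0},
])

```text
clock: 17.23
eef_pos: [469.2, 239.3, 86.2]
tcp_rot: [-3.141, 0.0, 1.685]
contact_force: [0.3, -0.3, -0.2]
opening: 0.191
grasp_force: 60.4
```

>>> step_arm([
  {"tx":0,"ty":0,"tz":0.06,"ax":0,"ay":0,"az":0},
  {"tx":0,"ty":0,"tz":0.06,"ax":0,"ay":0,"az":0},
  {"tx":0,"ty":0,"tz":0,"ax":0,"ay":0,"az":0},
])

```text
clock: 17.6
eef_pos: [469.2, 239.3, 83.4]
tcp_rot: [3.141, -0.0, 1.685]
contact_force: [-0.2, -1.2, -1.7]
opening: 0.19
grasp_force: 60.4
```

>>> step_arm([
  {"tx":0,"ty":0,"tz":0,"ax":0,"ay":0,"az":0},
  {"tx":0,"ty":0,"tz":0,"ax":0,"ay":0,"az":0},
  {"tx":0,"ty":0,"tz":0,"ax":0,"ay":0,"az":0},
  {"tx":0,"ty":0,"tz":-0.4,"ax":0,"ay":0,"az":0},
  {"tx":0,"ty":0,"tz":-0.8,"ax":0,"ay":0,"az":0},
], gripper=0.45)

```text
clock: 18.23
eef_pos: [468.7, 239.1, 113.5]
tcp_rot: [-3.14, 0.0, 1.685]
contact_force: [0.4, -0.1, -0.4]
opening: 0.453
grasp_force: 0.0
```

>>> step_arm([
  {"tx":0,"ty":0,"tz":-1,"ax":0,"ay":0,"az":0},
  {"tx":0,"ty":0,"tz":-1,"ax":0,"ay":0,"az":0},
  {"tx":0,"ty":0,"tz":-1,"ax":0,"ay":0,"az":0},
  {"tx":0,"ty":0,"tz":-0.8,"ax":0,"ay":0,"az":0},
  {"tx":0,"ty":0,"tz":0,"ax":0,"ay":0,"az":0},
])

```text
clock: 18.85
eef_pos: [470.1, 239.7, 210.2]
tcp_rot: [3.138, -0.001, 1.685]
contact_force: [0.3, -0.1, -0.8]
opening: 0.447
grasp_force: 0.0
```

```bash
python3 - <<'E'
from m import *
s=r.sense(); tray()
p,d,K,T=grab("wrist"); W=cloud(d,K,T); save(p,"w4.png")
packs(W,np.hypot(W[...,0]-470,W[...,1]-238)<80,98,110)
plan([584.6,-229.3,215],1.416,n=20)
E
```

```text
tray scene 506 ((476.49139404296875, 202.14047241210938), (215.8837127685547, 149.8383331298828), 6.847798824310303) clock 18.9
tray side 832 ((471.24285888671875, 207.17576599121094), (209.7510986328125, 155.0561065673828), 6.927485466003418) clock 18.95
pack [ 303  220   30   57 1448] ((470.4754333496094, 239.589599609375), (16.39012908935547, 34.1073112487793), 6.026403903961182) 101.87691294699314
at [468.7 239.1 207.7] [-3.141  0.     1.685] n 20 t 19.0
0 {'tx': np.float64(-0.957), 'ty': np.float64(0.123), 'tz': np.float64(-0.014), 'ax': np.float64(-0.0), 'ay': np.float64(0.0), 'az': np.float64(0.0086)}
1 {'tx': np.float64(-0.955), 'ty': np.float64(0.136), 'tz': np.float64(-0.014), 'ax': np.float64(-0.0), 'ay': np.float64(0.0), 'az': np.float64(0.0086)}
2 {'tx': np.float64(-0.953), 'ty': np.float64(0.149), 'tz': np.float64(-0.014), 'ax': np.float64(-0.0), 'ay': np.float64(0.0), 'az': np.float64(0.0086)}
3 {'tx': np.float64(-0.951), 'ty': np.float64(0.162), 'tz': np.float64(-0.014), 'ax': np.float64(-0.0), 'ay': np.float64(0.0), 'az': np.float64(0.0086)}
4 {'tx': np.float64(-0.94
[... 1726 characters left out ...]
at64(-0.015), 'ax': np.float64(-0.0), 'ay': np.float64(0.0), 'az': np.float64(0.0086)}
16 {'tx': np.float64(-0.909), 'ty': np.float64(0.325), 'tz': np.float64(-0.015), 'ax': np.float64(-0.0), 'ay': np.float64(0.0), 'az': np.float64(0.0086)}
17 {'tx': np.float64(-0.904), 'ty': np.float64(0.337), 'tz': np.float64(-0.015), 'ax': np.float64(-0.0), 'ay': np.float64(0.0), 'az': np.float64(0.0086)}
18 {'tx': np.float64(-0.9), 'ty': np.float64(0.349), 'tz': np.float64(-0.015), 'ax': np.float64(-0.0), 'ay': np.float64(0.0), 'az': np.float64(0.0086)}
19 {'tx': np.float64(-0.895), 'ty': np.float64(0.361), 'tz': np.float64(-0.015), 'ax': np.float64(-0.0), 'ay': np.float64(0.0), 'az': np.float64(0.0086)}
```

View pics/w4.png

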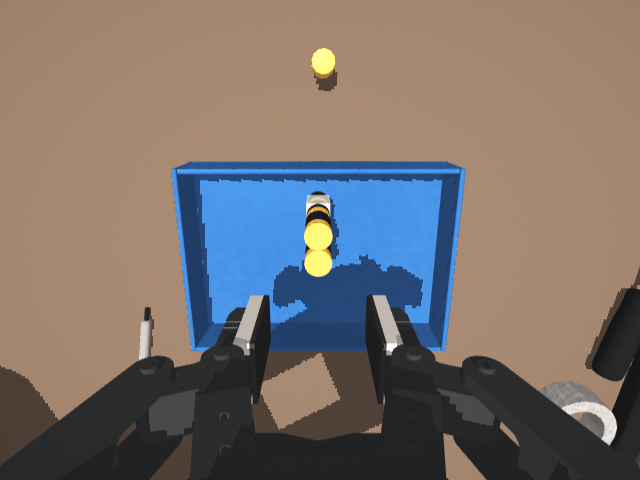

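The pack stands in the tray at pixel (318,240), about 470,240 in the world. Next is pack A.

>>> step_arm([
  {"tx":-0.96,"ty":0.12,"tz":0,"ax":0,"ay":0,"az":0},
  {"tx":-0.96,"ty":0.12,"tz":0,"ax":0,"ay":0,"az":0},
  {"tx":-0.96,"ty":0.12,"tz":0,"ax":0,"ay":0,"az":0},
  {"tx":-0.96,"ty":0.12,"tz":0,"ax":0,"ay":0,"az":0},
  {"tx":-0.96,"ty":0.12,"tz":0,"ax":0,"ay":0,"az":0},
], gripper=0.6)

```text
clock: 19.62
eef_pos: [497.3, 120.9, 207.1]
tcp_rot: [-3.14, 0.0, 1.685]
contact_force: [-0.1, -0.0, 0.0]
opening: 0.599
grasp_force: 0.0
```

>>> step_arm([
  {"tx":-0.96,"ty":0.12,"tz":0,"ax":0,"ay":0,"az":0},
  {"tx":-0.96,"ty":0.12,"tz":0,"ax":0,"ay":0,"az":0},
  {"tx":-0.96,"ty":0.12,"tz":0,"ax":0,"ay":0,"az":0},
  {"tx":-0.96,"ty":0.12,"tz":0,"ax":0,"ay":0,"az":0},
  {"tx":-0.96,"ty":0.12,"tz":0,"ax":0,"ay":0,"az":0},
])

```text
clock: 20.25
eef_pos: [525.8, 3.5, 207.1]
tcp_rot: [-3.14, -0.0, 1.685]
contact_force: [-0.2, 0.4, -0.5]
opening: 0.602
grasp_force: 0.0
```

>>> step_arm([
  {"tx":-0.96,"ty":0.12,"tz":0,"ax":0,"ay":0,"az":0},
  {"tx":-0.96,"ty":0.12,"tz":0,"ax":0,"ay":0,"az":0},
  {"tx":-0.96,"ty":0.12,"tz":0,"ax":0,"ay":0,"az":0},
  {"tx":-0.96,"ty":0.12,"tz":0,"ax":0,"ay":0,"az":0},
  {"tx":-0.96,"ty":0.12,"tz":0,"ax":0,"ay":0,"az":0},
])

```text
clock: 20.88
eef_pos: [554.4, -113.9, 207.0]
tcp_rot: [-3.14, -0.001, 1.685]
contact_force: [0.6, 0.8, 0.4]
opening: 0.599
grasp_force: 0.0
```

>>> step_arm([
  {"tx":-0.96,"ty":0.12,"tz":0,"ax":0,"ay":0,"az":0},
  {"tx":-0.96,"ty":0.12,"tz":0,"ax":0,"ay":0,"az":0},
  {"tx":-0.96,"ty":0.12,"tz":0,"ax":0,"ay":0,"az":0},
  {"tx":0,"ty":0,"tz":0,"ax":0,"ay":0,"az":0.086},
  {"tx":0,"ty":0,"tz":0,"ax":0,"ay":0,"az":0.086},
])

```text
clock: 21.5
eef_pos: [572.1, -184.7, 207.9]
tcp_rot: [-3.141, -0.0, 1.41]
contact_force: [-0.0, -0.5, 0.3]
opening: 0.598
grasp_force: 0.0
```

>>> step_arm([
  {"tx":0,"ty":0,"tz":0,"ax":0,"ay":0,"az":0},
  {"tx":0,"ty":0,"tz":0,"ax":0,"ay":0,"az":0},
  {"tx":0,"ty":0,"tz":0,"ax":0,"ay":0,"az":0},
])

```text
clock: 21.88
eef_pos: [572.1, -183.8, 208.3]
tcp_rot: [-3.142, 0.0, 1.417]
contact_force: [-0.0, 0.1, 0.6]
opening: 0.604
grasp_force: 0.0
```

```bash
python3 - <<'E'
from m import *
p,d,K,T=grab("wrist"); W=cloud(d,K,T)
packs(W,np.hypot(W[...,0]-592,W[...,1]+184)<80)
plan([584.6,-229.3,92],1.416,n=5)
E
```

```text
pack [ 333  296   30   54 1376] ((584.4405517578125, -229.63040161132812), (34.47603225708008, 16.585330963134766), 82.99250030517578) 113.87142157403096
at [ 572.1 -183.7  208.3] [3.142 0.    1.416] n 5 t 21.9
0 {'tx': np.float64(-0.345), 'ty': np.float64(0.155), 'tz': np.float64(0.93), 'ax': np.float64(0.0), 'ay': np.float64(0.0), 'az': np.float64(0.0)}
1 {'tx': np.float64(-0.345), 'ty': np.float64(0.155), 'tz': np.float64(0.93), 'ax': np.float64(0.0), 'ay': np.float64(0.0), 'az': np.float64(0.0)}
2 {'tx': np.float64(-0.345), 'ty': np.float64(0.155), 'tz': np.float64(0.93), 'ax': np.float64(0.0), 'ay': np.float64(0.0), 'az': np.float64(0.0)}
3 {'tx': np.float64(-0.345), 'ty': np.float64(0.155), 'tz': np.float64(0.93), 'ax': np.float64(0.0), 'ay': np.float64(0.0), 'az': np.float64(0.0)}
4 {'tx': np.float64(-0.345), 'ty': np.float64(0.155), 'tz': np.float64(0.93), 'ax': np.float64(0.0), 'ay': np.float64(0.0), 'az': np.float64(0.0)}
```

>>> step_arm([
  {"tx":-0.6,"ty":0.26,"tz":0.4,"ax":0,"ay":0,"az":0},
  {"tx":-0.6,"ty":0.26,"tz":0.5,"ax":0,"ay":0,"az":0},
  {"tx":-0.53,"ty":0.25,"tz":0.5,"ax":0,"ay":0,"az":0},
  {"tx":0,"ty":0,"tz":0.6,"ax":0,"ay":0,"az":0},
  {"tx":0,"ty":0,"tz":0.7,"ax":0,"ay":0,"az":0},
])

```text
clock: 22.55
eef_pos: [584.1, -229.4, 139.3]
tcp_rot: [-3.141, -0.0, 1.414]
contact_force: [0.2, 0.6, 1.1]
opening: 0.603
grasp_force: 0.0
```

>>> step_arm([
  {"tx":0,"ty":0,"tz":0.8,"ax":0,"ay":0,"az":0},
  {"tx":0,"ty":0,"tz":0.7,"ax":0,"ay":0,"az":0},
  {"tx":0,"ty":0,"tz":0.4,"ax":0,"ay":0,"az":0},
  {"tx":0,"ty":0,"tz":0,"ax":0,"ay":0,"az":0},
  {"tx":0,"ty":0,"tz":0,"ax":0,"ay":0,"az":0},
])

```text
clock: 23.18
eef_pos: [584.9, -229.6, 93.9]
tcp_rot: [3.141, 0.0, 1.415]
contact_force: [0.2, 0.4, -0.1]
opening: 0.6
grasp_force: 0.0
```

>>> step_arm([
  {"tx":0,"ty":0,"tz":0,"ax":0,"ay":0,"az":0},
  {"tx":0,"ty":0,"tz":0,"ax":0,"ay":0,"az":0},
  {"tx":0,"ty":0,"tz":0,"ax":0,"ay":0,"az":0},
  {"tx":0,"ty":0,"tz":0,"ax":0,"ay":0,"az":0},
  {"tx":0,"ty":0,"tz":0,"ax":0,"ay":0,"az":0},
], gripper=0)

```text
clock: 23.8
eef_pos: [584.7, -229.6, 93.8]
tcp_rot: [3.141, 0.0, 1.415]
contact_force: [-0.7, 0.8, 5.8]
opening: 0.189
grasp_force: 61.2
```

>>> step_arm([
  {"tx":0,"ty":0,"tz":-0.5,"ax":0,"ay":0,"az":0},
  {"tx":0,"ty":0,"tz":-0.5,"ax":0,"ay":0,"az":0},
  {"tx":0,"ty":0,"tz":-0.8,"ax":0,"ay":0,"az":0},
  {"tx":0,"ty":0,"tz":-1,"ax":0,"ay":0,"az":0},
  {"tx":0,"ty":0,"tz":-1,"ax":0,"ay":0,"az":0},
])

```text
clock: 24.42
eef_pos: [584.5, -229.5, 190.3]
tcp_rot: [3.141, 0.0, 1.415]
contact_force: [0.4, -0.3, -1.5]
opening: 0.191
grasp_force: 60.4
```

>>> step_arm([
  {"tx":0,"ty":0,"tz":-1,"ax":0,"ay":0,"az":0},
  {"tx":0,"ty":0,"tz":-1,"ax":0,"ay":0,"az":0},
  {"tx":0,"ty":0,"tz":0,"ax":0,"ay":0,"az":-0.086},
  {"tx":0,"ty":0,"tz":0,"ax":0,"ay":0,"az":-0.086},
  {"tx":0,"ty":0,"tz":0,"ax":0,"ay":0,"az":0},
])

```text
clock: 25.05
eef_pos: [584.5, -229.5, 239.5]
tcp_rot: [3.141, 0.001, 1.684]
contact_force: [-0.1, -0.5, -0.9]
opening: 0.193
grasp_force: 60.3
```

```bash
python3 - <<'E'
from m import *
s=r.sense(); tray()
for n in ("scene","side"):
    p,d,K,T=grab(n); W=cloud(d,K,T); k=(np.hypot(W[...,0]-s['eef_pos'][0],W[...,1]-s['eef_pos'][1])<30)&(W[...,2]>122)&(W[...,2]<250); print(n,k.sum(),W[k].min(0),s['eef_pos'])
R=Ro.from_euler('xyz',s['tcp_rot']); print(s['tcp_rot'],R.inv().apply(np.array([477.5,169.2,237])-s['eef_pos'])/25)
E
```

```text
tray scene 476 ((460.3832092285156, 185.50949096679688), (218.12998962402344, 149.78579711914062), 6.504374027252197) clock 25.1
tray side 777 ((456.426513671875, 190.4096221923828), (209.35623168945312, 155.05813598632812), 6.117276668548584) clock 25.15
scene 661 [ 571.85051694 -249.4423702   158.82180423] [ 584.46235187 -229.49560299  239.5364975 ]
side 433 [ 559.57914672 -246.29295053  158.12188642] [ 584.46235187 -229.49560299  239.5364975 ]
[3.14057476e+00 5.41325071e-04 1.68417556e+00] [16.32953671 -2.44683619  0.09012976]
```

The tray was knocked by about (-16,-16) mm; its new centre is about (458,188), so I retarget.

>>> step_arm([
  {"tx":0.5,"ty":-0.1,"tz":0,"ax":0,"ay":0,"az":0},
  {"tx":0.9,"ty":-0.18,"tz":0,"ax":0,"ay":0,"az":0},
  {"tx":0.9,"ty":-0.18,"tz":0,"ax":0,"ay":0,"az":0},
  {"tx":0.9,"ty":-0.18,"tz":0,"ax":0,"ay":0,"az":0},
  {"tx":0.9,"ty":-0.18,"tz":0,"ax":0,"ay":0,"az":0},
])

```text
clock: 25.88
eef_pos: [551.7, -128.1, 238.4]
tcp_rot: [3.141, -0.0, 1.686]
contact_force: [-0.0, -1.0, -1.0]
opening: 0.194
grasp_force: 60.3
```

>>> step_arm([
  {"tx":0.9,"ty":-0.18,"tz":0,"ax":0,"ay":0,"az":0},
  {"tx":0.9,"ty":-0.18,"tz":0,"ax":0,"ay":0,"az":0},
  {"tx":0.9,"ty":-0.18,"tz":0,"ax":0,"ay":0,"az":0},
  {"tx":0.9,"ty":-0.18,"tz":0,"ax":0,"ay":0,"az":0},
  {"tx":0.9,"ty":-0.18,"tz":0,"ax":0,"ay":0,"az":0},
])

```text
clock: 26.5
eef_pos: [516.6, -19.3, 238.3]
tcp_rot: [3.141, -0.0, 1.685]
contact_force: [1.1, 0.3, -1.1]
opening: 0.192
grasp_force: 60.3
```

>>> step_arm([
  {"tx":0.9,"ty":-0.18,"tz":0,"ax":0,"ay":0,"az":0},
  {"tx":0.9,"ty":-0.18,"tz":0,"ax":0,"ay":0,"az":0},
  {"tx":0.9,"ty":-0.18,"tz":0,"ax":0,"ay":0,"az":0},
  {"tx":0.9,"ty":-0.18,"tz":0,"ax":0,"ay":0,"az":0},
  {"tx":0.5,"ty":-0.1,"tz":0,"ax":0,"ay":0,"az":0},
])

```text
clock: 27.12
eef_pos: [484.4, 80.1, 238.3]
tcp_rot: [3.142, -0.0, 1.686]
contact_force: [0.1, -0.4, -1.3]
opening: 0.191
grasp_force: 60.3
```

>>> step_arm([
  {"tx":0,"ty":0,"tz":0,"ax":0,"ay":0,"az":0},
  {"tx":0,"ty":0,"tz":0,"ax":0,"ay":0,"az":0},
  {"tx":0,"ty":0,"tz":0,"ax":0,"ay":0,"az":0},
])

```text
clock: 27.5
eef_pos: [485.3, 78.2, 238.3]
tcp_rot: [3.142, 0.0, 1.684]
contact_force: [0.9, -0.6, -1.2]
opening: 0.19
grasp_force: 60.3
```

```bash
python3 - <<'E'
from m import *
s=r.sense(); tray(); print(s['opening'],s['grasp_force'])
p,d,K,T=grab("wrist"); W=cloud(d,K,T); save(p,"w5.png")
packs(W,np.hypot(W[...,0]-455,W[...,1]-222)<50,95,110)
p,d,K,T=grab("scene"); W=cloud(d,K,T); k=(np.hypot(W[...,0]-s['eef_pos'][0],W[...,1]-s['eef_pos'][1])<30)&(W[...,2]>122)&(W[...,2]<250); print(k.sum(),W[k].min(0))
print(s['eef_pos'],Ro.from_euler('xyz',s['tcp_rot']).inv().apply(np.array([462,152.7,83.5])-s['eef_pos'])/25)
E
```

```text
tray scene 491 ((461.9867858886719, 185.70880126953125), (216.4559326171875, 150.08245849609375), 6.416022300720215) clock 27.55
tray side 806 ((456.8480224609375, 188.99057006835938), (209.6826934814453, 155.3502960205078), 6.1739726066589355) clock 27.6
0.1904088060419209 60.30129432678223
557 [482.56593343  58.71291563 159.01835597]
[485.27317915  78.18689937 238.26304917] [ 3.06794134 -0.58711135  6.18997151]
```

View pics/w5.png

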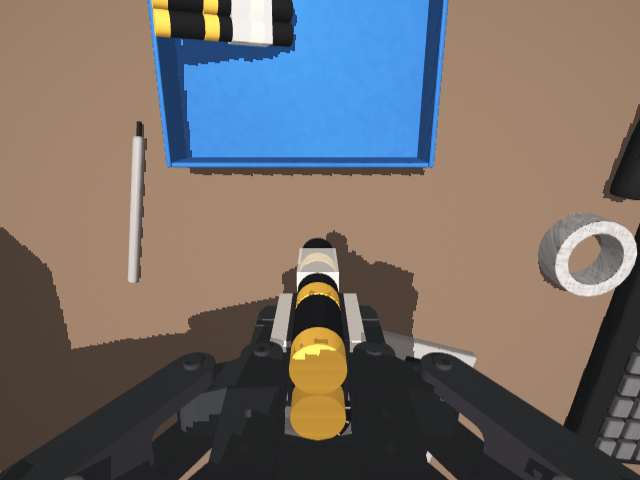

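The knocked tray tipped the first pack over; it lies in the tray at (220,25). I place the second pack on the free half, then check the first.

>>> step_arm([
  {"tx":0.6,"ty":-0.12,"tz":0.6,"ax":0,"ay":0,"az":0},
  {"tx":0.62,"ty":-0.12,"tz":0.6,"ax":0,"ay":0,"az":0},
  {"tx":0.62,"ty":-0.12,"tz":0.6,"ax":0,"ay":0,"az":0},
  {"tx":0.62,"ty":-0.12,"tz":0.6,"ax":0,"ay":0,"az":0},
  {"tx":0.62,"ty":-0.12,"tz":0.6,"ax":0,"ay":0,"az":0},
])

```text
clock: 28.32
eef_pos: [460.9, 154.7, 162.1]
tcp_rot: [-3.141, 0.0, 1.686]
contact_force: [0.9, -0.1, -1.3]
opening: 0.192
grasp_force: 60.3
```

>>> step_arm([
  {"tx":0,"ty":0,"tz":0.8,"ax":0,"ay":0,"az":0},
  {"tx":0,"ty":0,"tz":0.8,"ax":0,"ay":0,"az":0},
  {"tx":0,"ty":0,"tz":0.8,"ax":0,"ay":0,"az":0},
  {"tx":0,"ty":0,"tz":0.4,"ax":0,"ay":0,"az":0},
  {"tx":0,"ty":0,"tz":0.2,"ax":0,"ay":0,"az":0},
])

```text
clock: 28.95
eef_pos: [461.2, 153.8, 87.7]
tcp_rot: [-3.141, 0.0, 1.685]
contact_force: [-0.2, 0.1, -0.8]
opening: 0.188
grasp_force: 60.3
```

>>> step_arm([
  {"tx":0,"ty":0,"tz":0.15,"ax":0,"ay":0,"az":0},
  {"tx":0,"ty":0,"tz":0,"ax":0,"ay":0,"az":0},
  {"tx":0,"ty":0,"tz":0,"ax":0,"ay":0,"az":0},
])

```text
clock: 29.32
eef_pos: [461.7, 153.6, 85.0]
tcp_rot: [3.141, -0.0, 1.685]
contact_force: [-0.7, 0.1, -1.2]
opening: 0.191
grasp_force: 60.3
```

```bash
python3 - <<'E'
from m import *
s=r.sense(); print(s['eef_pos'],s['contact_force'])
p,d,K,T=grab("scene"); W=cloud(d,K,T); k=(np.hypot(W[...,0]-s['eef_pos'][0],W[...,1]-s['eef_pos'][1])<25)&(p.max(-1)<110)&(W[...,2]<100); print(k.sum(),np.percentile(W[k][:,2],[0,2,10]))
p,d,K,T=grab("wrist"); W=cloud(d,K,T); h=cv2.cvtColor(p,cv2.COLOR_RGB2HSV)
k=(W[...,1]>190)&(W[...,1]<260)&(W[...,2]>8)&~((h[...,0]>95)&(h[...,0]<130)&(h[...,1]>90)); print(k.sum(),cv2.minAreaRect(W[k][:,:2].astype(np.float32)),np.percentile(W[k][:,2],[5,50,95,100]))
a=W[k]; 
for lo in range(340,500,15):
    q=a[(a[:,0]>lo)&(a[:,0]<lo+15)]
    if len(q): print(lo,len(q),q[:,2].max().round(1),np.median(q[:,1]).round())
E
```

```text
[461.69890039 153.6032084   84.95267471] [-0.74612653  0.13046552 -1.17265278]
279 [-756.02312582 -327.94733479    3.42894105]
21700 ((454.4825439453125, 234.9696044921875), (209.96221923828125, 62.00981521606445), 7.9714884757995605) [19.71672097 40.52539504 56.78243015 60.46861324]
340 32 45.4 251.0
355 2999 60.5 214.0
370 4440 57.9 214.0
385 3791 50.5 216.0
400 3421 44.2 217.0
415 3284 37.1 218.0
430 2803 30.1 219.0
445 929 22.5 218.0
```

Pack 1 leans with one end on the wall (top z 60 at x≈355), so I'll straighten it after setting pack 2 down a little farther away.

>>> step_arm([
  {"tx":-0.2,"ty":0.3,"tz":0,"ax":0,"ay":0,"az":0},
  {"tx":-0.2,"ty":0.3,"tz":0,"ax":0,"ay":0,"az":0},
  {"tx":0,"ty":0,"tz":0.04,"ax":0,"ay":0,"az":0},
  {"tx":0,"ty":0,"tz":0.04,"ax":0,"ay":0,"az":0},
  {"tx":0,"ty":0,"tz":0,"ax":0,"ay":0,"az":0},
])

```text
clock: 30.05
eef_pos: [477.1, 145.3, 82.3]
tcp_rot: [-3.141, 0.0, 1.685]
contact_force: [-0.8, 0.6, -0.4]
opening: 0.193
grasp_force: 60.3
```

>>> step_arm([
  {"tx":0,"ty":0,"tz":0,"ax":0,"ay":0,"az":0},
  {"tx":0,"ty":0,"tz":0,"ax":0,"ay":0,"az":0},
  {"tx":0,"ty":0,"tz":0,"ax":0,"ay":0,"az":0},
  {"tx":0,"ty":0,"tz":-0.4,"ax":0,"ay":0,"az":0},
  {"tx":0,"ty":0,"tz":-0.8,"ax":0,"ay":0,"az":0},
], gripper=0.45)

```text
clock: 30.68
eef_pos: [477.0, 145.2, 112.8]
tcp_rot: [-3.14, 0.0, 1.685]
contact_force: [-0.6, 0.2, 0.2]
opening: 0.449
grasp_force: 0.0
```

>>> step_arm([
  {"tx":0,"ty":0,"tz":-1,"ax":0,"ay":0,"az":0},
  {"tx":0,"ty":0,"tz":-1,"ax":0,"ay":0,"az":0},
  {"tx":0.5,"ty":-1,"tz":-0.8,"ax":0,"ay":0,"az":0.11},
  {"tx":0.5,"ty":-0.8,"tz":0,"ax":0,"ay":0,"az":0.11},
  {"tx":0,"ty":0,"tz":0,"ax":0,"ay":0,"az":0.11},
])

```text
clock: 31.3
eef_pos: [430.9, 169.1, 183.5]
tcp_rot: [3.141, -0.001, 1.162]
contact_force: [-0.0, -0.6, 0.4]
opening: 0.452
grasp_force: 0.0
```

>>> step_arm([
  {"tx":0,"ty":0,"tz":0,"ax":0,"ay":0,"az":0.11},
  {"tx":0,"ty":0,"tz":0,"ax":0,"ay":0,"az":0.11},
  {"tx":0,"ty":0,"tz":0,"ax":0,"ay":0,"az":0.11},
  {"tx":0,"ty":0,"tz":0,"ax":0,"ay":0,"az":0.11},
  {"tx":0,"ty":0,"tz":0,"ax":0,"ay":0,"az":0.11},
], gripper=0.75)

```text
clock: 31.92
eef_pos: [432.0, 168.6, 183.2]
tcp_rot: [-3.142, -0.001, 0.297]
contact_force: [-0.1, 0.3, -0.1]
opening: 0.75
grasp_force: 0.0
```

>>> step_arm([
  {"tx":0,"ty":0,"tz":0,"ax":0,"ay":0,"az":0.11},
  {"tx":0,"ty":0,"tz":0,"ax":0,"ay":0,"az":0},
  {"tx":0,"ty":0,"tz":0,"ax":0,"ay":0,"az":0},
])

```text
clock: 32.3
eef_pos: [432.0, 168.5, 182.9]
tcp_rot: [-3.141, -0.0, 0.134]
contact_force: [0.9, 0.3, 0.7]
opening: 0.751
grasp_force: 0.0
```

```bash
cat >> m.py <<'E'
def lying(W,p,x0,x1,y0,y1):
    h=cv2.cvtColor(p,cv2.COLOR_RGB2HSV); blue=(h[...,0]>95)&(h[...,0]<130)&(h[...,1]>90)
    k=(W[...,0]>x0)&(W[...,0]<x1)&(W[...,1]>y0)&(W[...,1]<y1)&(W[...,2]>10)&(W[...,2]<120)&~blue
    n,lab,st,ce=cv2.connectedComponentsWithStats(k.astype(np.uint8))
    for i in range(1,n):
        if st[i,4]<150: continue
        a=W[lab==i]; print(st[i],cv2.minAreaRect(a[:,:2].astype(np.float32)),np.percentile(a[:,2],[5,50,95,100]).round(1))
        for lo in range(330,560,20):
            q=a[(a[:,0]>lo)&(a[:,0]<lo+20)]
            if len(q): print('  x',lo,len(q),'zmax',q[:,2].max().round(1),'y',np.percentile(q[:,1],[2,98]).round())
E
python3 - <<'E'
from m import *
tray(); s=r.sense(); print(s['eef_pos'],s['tcp_rot'],s['qpos'].round(2))
p,d,K,T=grab("wrist"); W=cloud(d,K,T); save(p,"w6.png"); lying(W,p,330,560,100,270)
E
```

```text
tray scene 459 ((459.6612243652344, 185.3699951171875), (217.65408325195312, 150.79586791992188), 6.784449577331543) clock 32.35
tray side 752 ((456.6827697753906, 189.09742736816406), (209.1746826171875, 155.79820251464844), 6.264354228973389) clock 32.4
[431.94396387 168.52291291 182.69291881] [-3.14155191e+00 -1.57968099e-04  1.32520639e-01] [0.37 0.2  2.04 0.   0.91 1.81]
[ 336  153   75   52 2996] ((476.31402587890625, 137.427734375), (54.12158966064453, 29.84528923034668), 71.6037368774414) [ 34.2 101.1 102.8 103.9]
  x 450 47 zmax 102.4 y [114. 161.]
  x 470 2949 zmax 103.9 y [130. 162.]
[ 224  190   52  141 6173] ((401.6361389160156, 215.49835205078125), (99.74713134765625, 34.61175537109375), 5.849023818969727) [18.6 36.7 54.9 60.5]
  x 350 461 zmax 60.5 y [195. 217.]
  x 370 1314 zmax 57.0 y [196. 228.]
  x 390 1359 zmax 47.2 y [199. 231.]
  x 410 1553 zmax 39.2 y [200. 234.]
  x 430 1423 zmax 30.4 y [202. 235.]
  x 450 63 zmax 20.4 y [205. 229.]
```

View pics/w6.png

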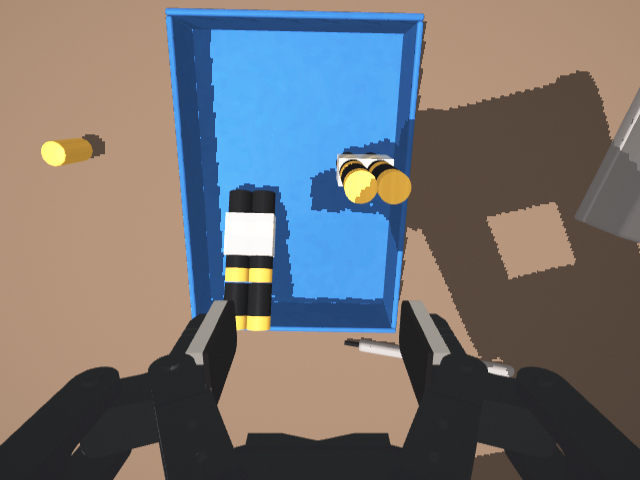

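Pack 1 lies at (250,260), its brass end up on the near wall. Pack 2 stands at (375,185). I'll pinch pack 1's raised end over the wall, pull it 20 mm inward and let it drop flat.

>>> step_arm([
  {"tx":0,"ty":0,"tz":0,"ax":0,"ay":0,"az":0.02},
  {"tx":-0.6,"ty":-0.5,"tz":0.5,"ax":0,"ay":0,"az":0},
  {"tx":-0.6,"ty":-0.5,"tz":0.5,"ax":0,"ay":0,"az":0},
  {"tx":-0.6,"ty":-0.5,"tz":0.5,"ax":0,"ay":0,"az":0},
  {"tx":-0.6,"ty":-0.5,"tz":0.5,"ax":0,"ay":0,"az":0},
], gripper=0.55, newtons=30)

```text
clock: 33.08
eef_pos: [365.2, 212.9, 131.3]
tcp_rot: [3.141, 0.001, 0.099]
contact_force: [-0.2, 0.3, -0.5]
opening: 0.547
grasp_force: 0.0
```

>>> step_arm([
  {"tx":0,"ty":0,"tz":0.7,"ax":0,"ay":0,"az":0},
  {"tx":0,"ty":0,"tz":0.7,"ax":0,"ay":0,"az":0},
  {"tx":0,"ty":0,"tz":0.6,"ax":0,"ay":0,"az":0},
  {"tx":0,"ty":0,"tz":0.1,"ax":0,"ay":0,"az":0},
  {"tx":0,"ty":0,"tz":0,"ax":0,"ay":0,"az":0},
])

```text
clock: 33.7
eef_pos: [366.6, 212.5, 79.8]
tcp_rot: [3.141, 0.001, 0.099]
contact_force: [0.0, 0.5, -0.9]
opening: 0.551
grasp_force: 0.0
```

```bash
python3 - <<'E'
from m import *
s=r.sense(); print(s['eef_pos'],s['tcp_rot'],Ro.from_euler('xyz',s['tcp_rot']).inv().apply(np.array([367,212,70])-s['eef_pos'])/25)
E
```

```text
[366.55764788 212.53061851  79.83782483] [3.14128868e+00 8.11460190e-04 9.92848890e-02] [0.01582243 0.02275447 0.39350722]
```

>>> step_arm([
  {"tx":0,"ty":0,"tz":0.2,"ax":0,"ay":0,"az":0},
  {"tx":0,"ty":0,"tz":0.18,"ax":0,"ay":0,"az":0},
  {"tx":0,"ty":0,"tz":0,"ax":0,"ay":0,"az":0},
])

```text
clock: 34.08
eef_pos: [367.2, 212.3, 70.3]
tcp_rot: [3.141, 0.0, 0.098]
contact_force: [0.5, 0.9, 0.9]
opening: 0.551
grasp_force: 0.0
```

>>> step_arm([
  {"tx":0,"ty":0,"tz":0,"ax":0,"ay":0,"az":0},
  {"tx":0,"ty":0,"tz":0,"ax":0,"ay":0,"az":0},
  {"tx":0,"ty":0,"tz":0,"ax":0,"ay":0,"az":0},
  {"tx":0,"ty":0,"tz":0,"ax":0,"ay":0,"az":0},
], gripper=0.2)

```text
clock: 34.58
eef_pos: [367.4, 212.4, 70.6]
tcp_rot: [-3.142, -0.0, 0.099]
contact_force: [-0.3, -1.6, 1.8]
opening: 0.388
grasp_force: 32.6
```

>>> step_arm([
  {"tx":0,"ty":0,"tz":-0.1,"ax":0,"ay":0,"az":0},
  {"tx":0.3,"ty":0,"tz":0,"ax":0,"ay":0,"az":0},
  {"tx":0.3,"ty":0,"tz":0,"ax":0,"ay":0,"az":0},
  {"tx":0.3,"ty":0,"tz":0,"ax":0,"ay":0,"az":0},
  {"tx":0,"ty":0,"tz":0,"ax":0,"ay":0,"az":0},
])

```text
clock: 35.2
eef_pos: [390.5, 214.7, 73.0]
tcp_rot: [-3.141, -0.0, 0.098]
contact_force: [0.2, 0.1, -1.5]
opening: 0.385
grasp_force: 32.2
```

>>> step_arm([
  {"tx":0,"ty":0,"tz":0,"ax":0,"ay":0,"az":0},
  {"tx":0,"ty":0,"tz":0,"ax":0,"ay":0,"az":0},
  {"tx":0,"ty":0,"tz":0,"ax":0,"ay":0,"az":0},
  {"tx":0,"ty":0,"tz":-1,"ax":0,"ay":0,"az":0},
  {"tx":0,"ty":0,"tz":-1,"ax":0,"ay":0,"az":0},
], gripper=0.55)

```text
clock: 35.83
eef_pos: [389.3, 214.5, 123.5]
tcp_rot: [3.141, 0.001, 0.099]
contact_force: [-0.9, -0.3, 0.3]
opening: 0.549
grasp_force: 0.0
```

>>> step_arm([
  {"tx":0,"ty":0,"tz":-1,"ax":0,"ay":0,"az":0},
  {"tx":0,"ty":0,"tz":-1,"ax":0,"ay":0,"az":0},
  {"tx":0,"ty":0,"tz":-1,"ax":0,"ay":0,"az":0},
  {"tx":0,"ty":0,"tz":0,"ax":0,"ay":0,"az":0},
  {"tx":0,"ty":0,"tz":0,"ax":0,"ay":0,"az":0},
])

```text
clock: 36.45
eef_pos: [389.3, 214.4, 197.5]
tcp_rot: [3.141, 0.0, 0.099]
contact_force: [-0.3, -0.0, 0.4]
opening: 0.546
grasp_force: 0.0
```

```bash
python3 - <<'E'
from m import *
tray(); s=r.sense(); print(s['eef_pos'],s['tcp_rot'],s['qpos'].round(2))
p,d,K,T=grab("wrist"); W=cloud(d,K,T); save(p,"w7.png"); lying(W,p,330,560,100,270)
E
```

```text
tray scene 472 ((460.35968017578125, 185.46612548828125), (219.64727783203125, 150.97161865234375), 6.459221839904785) clock 36.5
tray side 697 ((456.59136962890625, 190.64724731445312), (209.56703186035156, 155.79437255859375), 6.225475311279297) clock 36.55
[389.08946528 214.28267741 197.09206668] [3.14093639e+00 1.54082117e-03 9.87031760e-02] [ 0.5   0.15  2.06 -0.    0.93  1.97]
[ 402   88  104   36 3051] ((480.072265625, 139.138671875), (23.43550682067871, 46.91830825805664), 5.837697505950928) [ 34.2 101.3 102.9 104. ]
  x 450 89 zmax 102.4 y [151. 161.]
  x 470 2958 zmax 104.0 y [130. 162.]
  x 490 4 zmax 43.7 y [117. 121.]
[ 295  111   47  132 5698] ((419.36578369140625, 217.46487426757812), (99.09587097167969, 34.12588119506836), 5.804023265838623) [14.9 19.1 20.7 22.2]
  x 350 12 zmax 19.6 y [215. 230.]
  x 370 974 zmax 21.5 y [198. 230.]
  x 390 1054 zmax 21.3 y [200. 232.]
  x 410 1145 zmax 22.2 y [201. 234.]
  x 430 1308 zmax 21.8 y [203. 236.]
  x 450 1205 zmax 22.0 y [205. 237.]
```

View pics/w7.png

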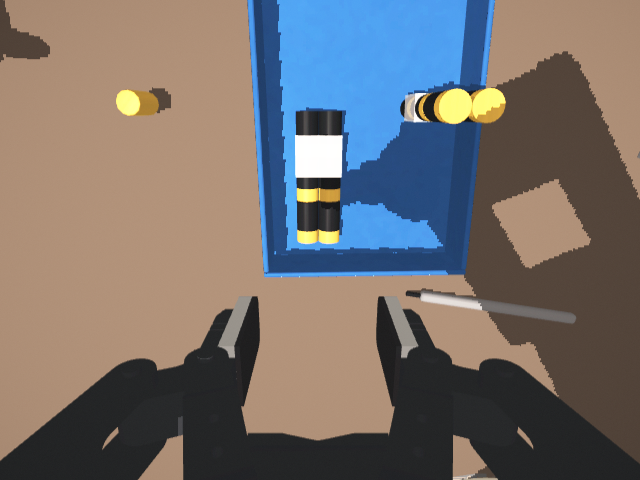

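Pack 1 is now flat at (320,175) (top z ≈21) and pack 2 stands at (450,105); both are inside the tray. Next is the dial.

>>> step_arm([
  {"tx":0,"ty":0,"tz":0,"ax":0,"ay":0,"az":-0.11},
  {"tx":0,"ty":0,"tz":0,"ax":0,"ay":0,"az":-0.11},
  {"tx":0,"ty":0,"tz":0,"ax":0,"ay":0,"az":-0.11},
  {"tx":0,"ty":0,"tz":0,"ax":0,"ay":0,"az":-0.11},
  {"tx":0,"ty":0,"tz":0,"ax":0,"ay":0,"az":-0.11},
], gripper=0.6)

```text
clock: 37.22
eef_pos: [389.3, 214.4, 197.3]
tcp_rot: [-3.141, 0.001, 0.968]
contact_force: [0.5, 0.7, 0.1]
opening: 0.6
grasp_force: 0.0
```

>>> step_arm([
  {"tx":0,"ty":0,"tz":0,"ax":0,"ay":0,"az":-0.11},
  {"tx":0,"ty":0,"tz":0,"ax":0,"ay":0,"az":-0.11},
  {"tx":0,"ty":0,"tz":0,"ax":0,"ay":0,"az":-0.11},
  {"tx":0,"ty":0,"tz":0,"ax":0,"ay":0,"az":-0.11},
  {"tx":0,"ty":0,"tz":0,"ax":0,"ay":0,"az":-0.11},
])

```text
clock: 37.85
eef_pos: [389.3, 214.4, 197.3]
tcp_rot: [-3.14, 0.0, 1.832]
contact_force: [-0.0, -0.5, 0.6]
opening: 0.601
grasp_force: 0.0
```

>>> step_arm([
  {"tx":0,"ty":0,"tz":0,"ax":0,"ay":0,"az":-0.11},
  {"tx":0,"ty":0,"tz":0,"ax":0,"ay":0,"az":-0.11},
  {"tx":0,"ty":0,"tz":0,"ax":0,"ay":0,"az":-0.11},
  {"tx":0,"ty":0,"tz":0,"ax":0,"ay":0,"az":-0.11},
  {"tx":0,"ty":0,"tz":0,"ax":0,"ay":0,"az":-0.11},
])

```text
clock: 38.48
eef_pos: [389.3, 214.4, 197.2]
tcp_rot: [-3.14, -0.001, 2.696]
contact_force: [0.5, -0.2, -0.7]
opening: 0.605
grasp_force: 0.0
```

>>> step_arm([
  {"tx":0,"ty":0,"tz":0,"ax":0,"ay":0,"az":-0.1},
  {"tx":0,"ty":0,"tz":0,"ax":0,"ay":0,"az":-0.09},
  {"tx":-0.48,"ty":-0.94,"tz":0,"ax":0,"ay":0,"az":0},
  {"tx":-0.48,"ty":-0.94,"tz":0,"ax":0,"ay":0,"az":0},
  {"tx":-0.48,"ty":-0.94,"tz":0,"ax":0,"ay":0,"az":0},
])

```text
clock: 39.1
eef_pos: [414.4, 138.6, 197.3]
tcp_rot: [-3.141, -0.001, 2.989]
contact_force: [0.2, 0.2, 0.9]
opening: 0.604
grasp_force: 0.0
```

>>> step_arm([
  {"tx":-0.48,"ty":-0.94,"tz":0,"ax":0,"ay":0,"az":0},
  {"tx":-0.48,"ty":-0.94,"tz":0,"ax":0,"ay":0,"az":0},
  {"tx":-0.48,"ty":-0.94,"tz":0,"ax":0,"ay":0,"az":0},
  {"tx":-0.48,"ty":-0.94,"tz":0,"ax":0,"ay":0,"az":0},
  {"tx":-0.48,"ty":-0.94,"tz":0,"ax":0,"ay":0,"az":0},
])

```text
clock: 39.72
eef_pos: [455.8, 13.3, 197.3]
tcp_rot: [-3.141, -0.001, 2.989]
contact_force: [-0.4, 0.7, 0.0]
opening: 0.605
grasp_force: 0.0
```

>>> step_arm([
  {"tx":-0.48,"ty":-0.94,"tz":0,"ax":0,"ay":0,"az":0},
  {"tx":-0.48,"ty":-0.94,"tz":0,"ax":0,"ay":0,"az":0},
  {"tx":-0.48,"ty":-0.94,"tz":0,"ax":0,"ay":0,"az":0},
  {"tx":0,"ty":0,"tz":0,"ax":0,"ay":0,"az":0},
  {"tx":0,"ty":0,"tz":0,"ax":0,"ay":0,"az":0},
])

```text
clock: 40.35
eef_pos: [480.2, -60.5, 197.4]
tcp_rot: [3.141, -0.001, 2.988]
contact_force: [-0.4, 1.5, -0.5]
opening: 0.6
grasp_force: 0.0
```

```bash
python3 - <<'E'
from m import *
s=r.sense(); print(s['eef_pos'],s['tcp_rot'],Ro.from_euler('xyz',s['tcp_rot']).inv().apply(np.array([495.9,-110.6,88])-s['eef_pos'])/25,(2.987-s['tcp_rot'][2])/1.5708)
p,d,K,T=grab("wrist"); W=cloud(d,K,T); dial(W,p,np.hypot(W[...,0]-497,W[...,1]+110.6)<60)
E
```

```text
[480.23765778 -60.54981244 197.44118954] [ 3.14132820e+00 -1.46362747e-03  2.98841082e+00] [-0.93103733 -1.88412983  4.37579147] -0.0008981534608307687
bar 290 ((485.0679016113281, -108.87881469726562), (8.896944046020508, 31.168493270874023), 70.5052719116211)
```

>>> step_arm([
  {"tx":-0.45,"ty":-0.95,"tz":0.3,"ax":0,"ay":0,"az":0},
  {"tx":-0.48,"ty":-0.96,"tz":0.5,"ax":0,"ay":0,"az":0},
  {"tx":0,"ty":0,"tz":0.8,"ax":0,"ay":0,"az":0},
  {"tx":0,"ty":0,"tz":0.7,"ax":0,"ay":0,"az":0},
  {"tx":0,"ty":0,"tz":0.7,"ax":0,"ay":0,"az":0},
], newtons=50)

```text
clock: 41.02
eef_pos: [496.3, -110.8, 122.4]
tcp_rot: [3.141, -0.0, 2.99]
contact_force: [-0.4, 0.4, 0.0]
opening: 0.602
grasp_force: 0.0
```

>>> step_arm([
  {"tx":0,"ty":0,"tz":0.5,"ax":0,"ay":0,"az":0},
  {"tx":0,"ty":0,"tz":0.4,"ax":0,"ay":0,"az":0},
  {"tx":0,"ty":0,"tz":0.4,"ax":0,"ay":0,"az":0},
  {"tx":0,"ty":0,"tz":0,"ax":0,"ay":0,"az":0},
  {"tx":0,"ty":0,"tz":0,"ax":0,"ay":0,"az":0},
])

```text
clock: 41.65
eef_pos: [496.8, -111.8, 90.8]
tcp_rot: [-3.142, 0.0, 2.989]
contact_force: [0.0, 0.4, -0.1]
opening: 0.6
grasp_force: 0.0
```

>>> step_arm([
  {"tx":0,"ty":0,"tz":0,"ax":0,"ay":0,"az":0},
  {"tx":0,"ty":0,"tz":0,"ax":0,"ay":0,"az":0},
  {"tx":0,"ty":0,"tz":0,"ax":0,"ay":0,"az":0},
  {"tx":0,"ty":0,"tz":0,"ax":0,"ay":0,"az":0},
  {"tx":0,"ty":0,"tz":0,"ax":0,"ay":0,"az":0},
], gripper=0)

```text
clock: 42.28
eef_pos: [496.8, -112.0, 91.0]
tcp_rot: [-3.141, 0.001, 2.989]
contact_force: [-2.1, -1.3, 6.2]
opening: 0.152
grasp_force: 50.0
```

>>> step_arm([
  {"tx":0,"ty":0,"tz":0,"ax":0,"ay":0,"az":0.1},
  {"tx":0,"ty":0,"tz":0,"ax":0,"ay":0,"az":0.1},
  {"tx":0,"ty":0,"tz":0,"ax":0,"ay":0,"az":0.1},
  {"tx":0,"ty":0,"tz":0,"ax":0,"ay":0,"az":0.1},
  {"tx":0,"ty":0,"tz":0,"ax":0,"ay":0,"az":0.1},
])

```text
clock: 42.9
eef_pos: [496.3, -112.9, 91.0]
tcp_rot: [-3.14, 0.001, 2.199]
contact_force: [-3.8, -9.1, 7.6]
opening: 0.151
grasp_force: 50.4
```

>>> step_arm([
  {"tx":0,"ty":0,"tz":0,"ax":0,"ay":0,"az":0.1},
  {"tx":0,"ty":0,"tz":0,"ax":0,"ay":0,"az":0.1},
  {"tx":0,"ty":0,"tz":0,"ax":0,"ay":0,"az":0.1},
  {"tx":0,"ty":0,"tz":0,"ax":0,"ay":0,"az":0.1},
  {"tx":0,"ty":0,"tz":0,"ax":0,"ay":0,"az":0.1},
])

```text
clock: 43.52
eef_pos: [495.3, -113.1, 91.0]
tcp_rot: [-3.14, 0.002, 1.414]
contact_force: [-8.9, -12.1, 11.8]
opening: 0.15
grasp_force: 51.0
```

>>> step_arm([
  {"tx":0,"ty":0,"tz":0,"ax":0,"ay":0,"az":0.1},
  {"tx":0,"ty":0,"tz":0,"ax":0,"ay":0,"az":0.1},
  {"tx":0,"ty":0,"tz":0,"ax":0,"ay":0,"az":0.1},
  {"tx":0,"ty":0,"tz":0,"ax":0,"ay":0,"az":0},
  {"tx":0,"ty":0,"tz":0,"ax":0,"ay":0,"az":0},
])

```text
clock: 44.15
eef_pos: [494.7, -112.9, 91.0]
tcp_rot: [-3.14, 0.003, 0.948]
contact_force: [-9.6, -10.3, 13.6]
opening: 0.155
grasp_force: 51.3
```

>>> step_arm([
  {"tx":0,"ty":0,"tz":0,"ax":0,"ay":0,"az":0.04},
  {"tx":0,"ty":0,"tz":0,"ax":0,"ay":0,"az":0.03},
  {"tx":0,"ty":0,"tz":0,"ax":0,"ay":0,"az":0.01},
  {"tx":0,"ty":0,"tz":0,"ax":0,"ay":0,"az":0},
  {"tx":0,"ty":0,"tz":0,"ax":0,"ay":0,"az":0},
])

```text
clock: 44.78
eef_pos: [494.6, -112.8, 91.0]
tcp_rot: [-3.14, 0.004, 0.822]
contact_force: [-11.6, -9.6, 15.3]
opening: 0.15
grasp_force: 51.4
```

>>> step_arm([
  {"tx":0,"ty":0,"tz":0,"ax":0,"ay":0,"az":0},
  {"tx":0,"ty":0,"tz":0,"ax":0,"ay":0,"az":0},
  {"tx":0,"ty":0,"tz":0,"ax":0,"ay":0,"az":0},
  {"tx":0,"ty":0,"tz":-0.8,"ax":0,"ay":0,"az":0},
  {"tx":0,"ty":0,"tz":-1,"ax":0,"ay":0,"az":0},
], gripper=0.6)

```text
clock: 45.4
eef_pos: [496.2, -111.4, 135.5]
tcp_rot: [-3.14, 0.001, 0.821]
contact_force: [0.2, -0.8, 0.0]
opening: 0.597
grasp_force: 0.0
```

>>> step_arm([
  {"tx":0,"ty":0,"tz":-1,"ax":0,"ay":0,"az":-0.1},
  {"tx":0,"ty":0,"tz":-1,"ax":0,"ay":0,"az":-0.1},
  {"tx":0,"ty":0,"tz":-1,"ax":0,"ay":0,"az":-0.1},
  {"tx":0,"ty":0,"tz":-1,"ax":0,"ay":0,"az":-0.08},
  {"tx":0,"ty":0,"tz":0,"ax":0,"ay":0,"az":0},
])

```text
clock: 46.02
eef_pos: [497.7, -111.8, 237.2]
tcp_rot: [3.138, 0.0, 1.418]
contact_force: [1.3, -0.2, 0.2]
opening: 0.599
grasp_force: 0.0
```

>>> step_arm([
  {"tx":0,"ty":0,"tz":0,"ax":0,"ay":0,"az":0},
  {"tx":0,"ty":0,"tz":0,"ax":0,"ay":0,"az":0},
])

```text
clock: 46.28
eef_pos: [496.0, -111.5, 234.5]
tcp_rot: [-3.14, -0.0, 1.417]
contact_force: [-0.8, 0.6, 0.2]
opening: 0.598
grasp_force: 0.0
```

```bash
python3 - <<'E'
from m import *
s=r.sense(); print(s['eef_pos'],s['tcp_rot'])
p,d,K,T=grab("wrist"); W=cloud(d,K,T); dial(W,p,np.hypot(W[...,0]-497,W[...,1]+110.6)<60); np.savez("w8.npz",p=p,d=d,K=K,T=T)
f=ray
def proj(X):
    c=T[:3,:3].T@(np.array(X)-T[:3,3]); return K[0,2]+K[0,0]*c[0]/-c[2], K[1,2]-K[1,1]*c[1]/-c[2]
u,v=map(int,proj([500,-105,58])); print(u,v)
c=p[max(v-65,0):v+65,u-70:u+70]; save(cv2.resize(c,None,fx=5,fy=5,interpolation=cv2.INTER_CUBIC)[:600],"d8.png")
E
```

```text
[ 496.00245498 -111.5434381   234.46989993] [-3.13984043e+00 -1.60917840e-04  1.41699495e+00]
bar 1349 ((497.1895446777344, -110.05326843261719), (51.86384963989258, 14.004137992858887), 46.90565872192383)
320 210
```

View pics/d8.png

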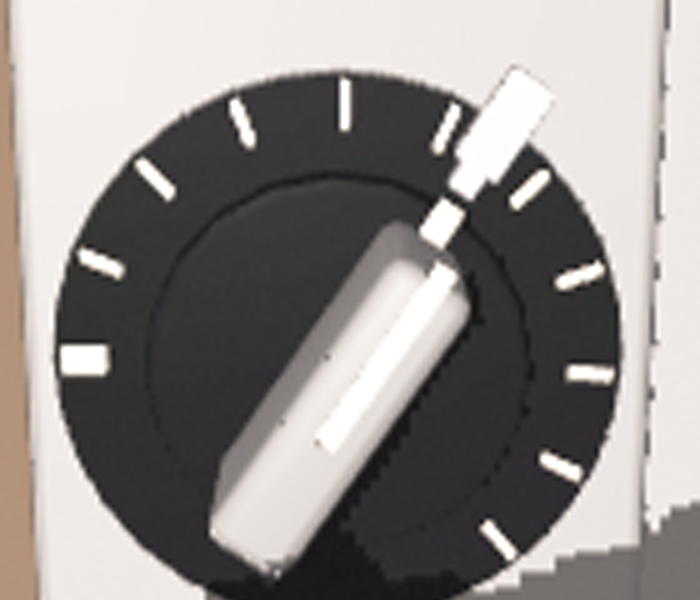

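The pointer line on the disc (442,223) runs straight to the clip tip (468,185). I check this numerically and locate the button.

```bash
python3 - <<'E'
from m import *
z=np.load("w8.npz"); p,d,K,T=[z[k] for k in 'pdKT']; W=cloud(d,K,T)
hsv=cv2.cvtColor(p,cv2.COLOR_RGB2HSV)
# disc contour -> axis at z=58 (rays)
big=cv2.resize(p,None,fx=4,fy=4,interpolation=cv2.INTER_CUBIC)
wh=(big.min(-1)>247).astype(np.uint8)
n,lab,st,ce=cv2.connectedComponentsWithStats(wh)
k=(W[...,2]>54)&(W[...,2]<62)&(hsv[...,2]<110)&(np.hypot(W[...,0]-497,W[...,1]+110.6)<36)
P=W[k][:,:2].astype(np.float32); c,R=cv2.minEnclosingCircle(P); print('disc',c,R)
# offset-free: all ray-cast at their heights
for i in range(1,n):
    u,v=(ce[i]+.5)/4-.5
    if 305<u<365 and 150<v<215 and st[i,4]>40:
        vv,uu=np.where(lab==i); zz=56 if v<185 else 58
        Q=np.array([ray((a+.5)/4-.5,(b+.5)/4-.5,K,T,zz)[:2] for a,b in zip(uu,vv)]).astype(np.float32)
        print((u,v),st[i,4],Q.mean(0),cv2.minAreaRect(Q),[round(float(np.degrees(np.arctan2(Q.mean(0)[1]-a[1],Q.mean(0)[0]-a[0]))),2) for a in (c,(496.5,-110.6),(495.8,-111.2))])
for zlo,zhi in ((60,80),):
    k=(W[...,2]>zlo)&(W[...,2]<zhi)&(p.min(-1)>100)&(np.hypot(W[...,0]-480,W[...,1]+211)<30)
    P=W[k][:,:2].astype(np.float32); print('button',len(P),cv2.minEnclosingCircle(P) if len(P) else 0, np.median(W[k][:,2]))
z=np.load("w1.npz"); p,d,K,T=[z[k] for k in 'pdKT']; W=cloud(d,K,T)
k=(W[...,2]>60)&(W[...,2]<80)&(p.min(-1)>150)&(np.hypot(W[...,0]-480,W[...,1]+211)<30)
P=W[k][:,:2].astype(np.float32); print('button w1',len(P),cv2.minEnclosingCircle(P), np.median(W[k][:,2]))
s=r.sense(); print(Ro.from_euler('xyz',s['tcp_rot']).inv().apply(np.array([480.5,-212.3,120])-s['eef_pos'])/25)
E
```

```text
disc (496.6210632324219, -110.77429962158203) 29.96101951599121
(np.float64(349.6933559222157), np.float64(170.80796994696524)) 3394 [526.35394 -78.55198] ((525.7155151367188, -79.23413848876953), (19.345722198486328, 7.103221893310547), 46.737361907958984) [47.3, 47.03, 46.9]
(np.float64(318.51), np.float64(165.265)) 150 [504.026   -70.91021] ((504.09576416015625, -71.01036071777344), (6.624237537384033, 0.7403507828712463), 81.15792083740234) [79.48, 79.26, 78.46]
(np.float64(338.94166666666666), np.float64(169.94772727272726)) 165 [518.53455 -76.67081] ((518.4904174804688, -76.7166748046875), (6.6020636558532715, 1.1278070211410522), 56.17546463012695) [57.28, 57.0, 56.64]
(np.float64(355.38461538461536), np.float64(182.3221153846154)) 208 [529.4766  -87.74459] ((529.5357666015625, -87.5616455078125), (6.435837745666504, 1.3538637161254883), 37.0774040222168) [35.03, 34.73, 34.86]
(np.float64(337.8201871657754), np.float64(189.10672905525846)) 561 [515.66766 -90.42973] ((515.7286376953125, -90.39094543457031), (5.835201740264893, 3.8439066410064697), 48.23129653930664) [46.89, 46.46, 46.27]
button 955 ((482.4271545410156, -215.99449157714844), 18.056686401367188) 70.2312674959935
button w1 483 ((481.11737060546875, -213.55532836914062), 14.997482299804688) 70.41057959551739
[-4.07804349  0.00957153  4.58080629]
```

>>> step_arm([
  {"tx":-0.82,"ty":0,"tz":0.4,"ax":0,"ay":0,"az":0},
  {"tx":-0.82,"ty":0,"tz":0.5,"ax":0,"ay":0,"az":0},
  {"tx":-0.82,"ty":0,"tz":0.5,"ax":0,"ay":0,"az":0},
  {"tx":-0.82,"ty":0,"tz":0.5,"ax":0,"ay":0,"az":0},
  {"tx":-0.81,"ty":0,"tz":0.5,"ax":0,"ay":0,"az":0},
], gripper=0, newtons=30)

```text
clock: 46.95
eef_pos: [480.6, -213.3, 174.5]
tcp_rot: [-3.141, -0.0, 1.417]
contact_force: [0.9, -0.1, -0.4]
opening: -0.002
grasp_force: 0.0
```

>>> step_arm([
  {"tx":0,"ty":0,"tz":0.8,"ax":0,"ay":0,"az":0},
  {"tx":0,"ty":0,"tz":0.8,"ax":0,"ay":0,"az":0},
  {"tx":0,"ty":0,"tz":0.8,"ax":0,"ay":0,"az":0},
  {"tx":0,"ty":0,"tz":0,"ax":0,"ay":0,"az":0},
  {"tx":0,"ty":0,"tz":0,"ax":0,"ay":0,"az":0},
])

```text
clock: 47.58
eef_pos: [481.2, -212.8, 115.8]
tcp_rot: [-3.142, -0.0, 1.418]
contact_force: [-1.3, 1.0, 0.2]
opening: 0.0
grasp_force: 0.0
```

>>> step_arm([
  {"tx":0,"ty":0,"tz":0.25,"ax":0,"ay":0,"az":0},
  {"tx":0,"ty":0,"tz":0.15,"ax":0,"ay":0,"az":0},
  {"tx":0,"ty":0,"tz":0,"ax":0,"ay":0,"az":0},
  {"tx":0,"ty":0,"tz":0,"ax":0,"ay":0,"az":0},
])

```text
clock: 48.08
eef_pos: [481.1, -212.8, 105.6]
tcp_rot: [3.141, 0.0, 1.418]
contact_force: [-0.5, -0.4, -0.1]
opening: 0.001
grasp_force: 0.0
```

>>> step_arm([
  {"tx":0,"ty":0,"tz":0.16,"ax":0,"ay":0,"az":0},
  {"tx":0,"ty":0,"tz":0.16,"ax":0,"ay":0,"az":0},
  {"tx":0,"ty":0,"tz":0,"ax":0,"ay":0,"az":0},
  {"tx":0,"ty":0,"tz":0,"ax":0,"ay":0,"az":0},
])

```text
clock: 48.58
eef_pos: [480.9, -212.8, 97.4]
tcp_rot: [-3.141, -0.0, 1.418]
contact_force: [-0.0, 0.1, -0.8]
opening: -0.002
grasp_force: 0.0
```

>>> step_arm([
  {"tx":0,"ty":0,"tz":0.12,"ax":0,"ay":0,"az":0},
  {"tx":0,"ty":0,"tz":0,"ax":0,"ay":0,"az":0},
  {"tx":0,"ty":0,"tz":0,"ax":0,"ay":0,"az":0},
])

```text
clock: 48.95
eef_pos: [481.1, -212.8, 94.6]
tcp_rot: [3.141, 0.0, 1.418]
contact_force: [-0.3, -0.2, 3.0]
opening: 0.003
grasp_force: 1.1
```

>>> step_arm([
  {"tx":0,"ty":0,"tz":0.1,"ax":0,"ay":0,"az":0},
  {"tx":0,"ty":0,"tz":0,"ax":0,"ay":0,"az":0},
  {"tx":0,"ty":0,"tz":0,"ax":0,"ay":0,"az":0},
])

```text
clock: 49.32
eef_pos: [481.1, -212.9, 92.1]
tcp_rot: [3.141, 0.0, 1.418]
contact_force: [0.9, -0.1, 3.1]
opening: -0.001
grasp_force: 1.7
```

>>> step_arm([
  {"tx":0,"ty":0,"tz":0.08,"ax":0,"ay":0,"az":0},
  {"tx":0,"ty":0,"tz":0,"ax":0,"ay":0,"az":0},
  {"tx":0,"ty":0,"tz":0,"ax":0,"ay":0,"az":0},
])

```text
clock: 49.7
eef_pos: [481.2, -212.9, 90.8]
tcp_rot: [3.141, 0.0, 1.418]
contact_force: [-3.0, 1.4, 15.4]
opening: -0.002
grasp_force: 7.3
```

>>> step_arm([
  {"tx":0,"ty":0,"tz":0.06,"ax":0,"ay":0,"az":0},
  {"tx":0,"ty":0,"tz":0,"ax":0,"ay":0,"az":0},
  {"tx":0,"ty":0,"tz":0,"ax":0,"ay":0,"az":0},
])

```text
clock: 50.08
eef_pos: [481.3, -212.9, 90.5]
tcp_rot: [3.141, 0.0, 1.418]
contact_force: [-7.2, 3.3, 31.3]
opening: -0.004
grasp_force: 15.3
```

The button bottomed out: force rose to 31 N at a hard stop. Now I release and retreat.

>>> step_arm([
  {"tx":0,"ty":0,"tz":-0.4,"ax":0,"ay":0,"az":0},
  {"tx":0,"ty":0,"tz":-0.8,"ax":0,"ay":0,"az":0},
  {"tx":0,"ty":0,"tz":-1,"ax":0,"ay":0,"az":0},
  {"tx":0,"ty":0,"tz":-1,"ax":0,"ay":0,"az":0},
  {"tx":0,"ty":0,"tz":-1,"ax":0,"ay":0,"az":0},
])

```text
clock: 50.7
eef_pos: [480.6, -212.6, 193.9]
tcp_rot: [-3.141, -0.0, 1.418]
contact_force: [-0.7, 0.1, -0.4]
opening: 0.001
grasp_force: 0.0
```

>>> step_arm([
  {"tx":0,"ty":0,"tz":-1,"ax":0,"ay":0,"az":0},
  {"tx":0,"ty":0,"tz":-1,"ax":0,"ay":0,"az":0},
  {"tx":0,"ty":0,"tz":0,"ax":0,"ay":0,"az":0},
  {"tx":0,"ty":0,"tz":0,"ax":0,"ay":0,"az":0},
  {"tx":0,"ty":0,"tz":0,"ax":0,"ay":0,"az":0},
])

```text
clock: 51.32
eef_pos: [480.4, -212.5, 242.3]
tcp_rot: [-3.14, -0.001, 1.418]
contact_force: [-0.7, 0.3, 0.7]
opening: 0.004
grasp_force: 0.0
```

```bash
python3 - <<'E'
from m import *
p,d,K,T=grab("wrist"); W=cloud(d,K,T); dial(W,p,np.hypot(W[...,0]-497,W[...,1]+110.6)<60)
tray(); p,d,K,T=grab("side"); save(p,"end.png")
E
```

```text
bar 1742 ((497.38140869140625, -110.04930114746094), (51.79608154296875, 13.773680686950684), 47.08306121826172)
tray scene 471 ((459.677978515625, 186.00186157226562), (216.18670654296875, 150.95445251464844), 6.326806545257568) clock 51.425
tray side 742 ((457.08050537109375, 189.54293823242188), (209.67361450195312, 155.01014709472656), 6.526134014129639) clock 51.475
```

View pics/end.png

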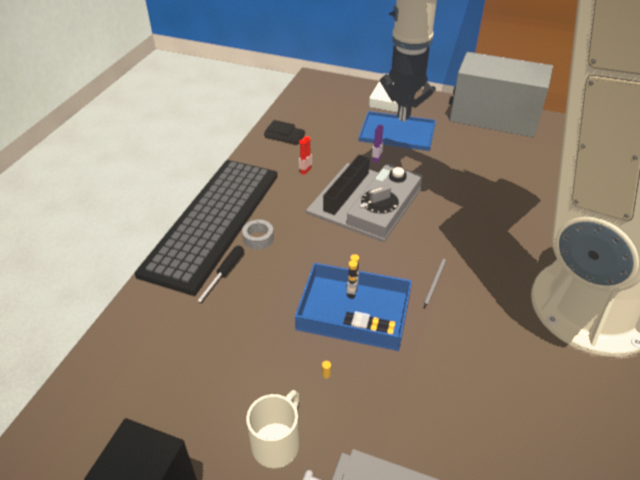

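The final view shows the wells empty at (347,185), both packs in the tray at (353,275) and (370,322), the mug upright at (273,430), and the dial bar still in line with the clip.

```bash
python3 -c "
from rig import workorder; print(workorder.sign_off())"
```

```text
the job is handed in; nothing more can be done
None
```

The job is handed in: I switched the charger off, moved both packs to the blue tray (one standing, one lying flat), turned the dial to the clip (within about 0.5° by camera), pressed the start button fully and released it, and left the mug upright.

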